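Park the vibrator drum heavy side down

TASK

On the bearing stand of the mould vibrator, first swing the open bearing keeper fully down onto its block. Then take the steel drum by the pegs of its ring, turn it by hand to feel where the unseen weight inside it sits, and bring that heavy side straight down, good to about fifteen degrees. Finish still gripping a peg, keeping it still there: do not let go, and leave everything else on the bench where it lies.

Things in the scene. Friction and masses are not known exactly. Their poses are not given: they have to be found in the camera images.
- drum_axis (a point): Centre of the steel drum on its level shaft, 165 mm above the bench. Frame of the stand, it does not turn with the drum: y along the shaft, away from the robot, x level, to the robot's right, z up. Drum: closed cylinder 150 mm across, 92 mm long, six bolt heads on each end face in line with the pegs. Round its middle (y = 0) sits a dark ring, 164 mm across, 36 mm wide, with six pegs.
- drum (a joint): Drum angle about the stand's y axis, rad; starts within 0.53 of 0, turns past a full turn either way. Growing values carry its top towards the stand's +x. The heavy side lies at an angle to pegs and bolts that differs every time: it cannot be seen or told from this value, only from how hard the drum is to turn each way at different angles.
- ring (a joint): Twist of the peg ring against the drum, rad, same sense as the drum angle, 0 when let go. The ring sits on a rubber bush, a spring of 4 N m per rad, which carries the turning moment of the hand to the drum. Pegs: six equal radial spokes, 14 mm thick, round ends, plain from 90 to 134 mm from the axis, at (drum + ring + multiples of 60 degrees) from straight up, counted to stand +x.
- drum_heart (a point): Same point as drum_axis, but turning with the drum. Inside is an unseen slug, about 1 kg, 45 mm off the axis, fast in the drum. Bearing drag is about 0.6 N m either way, so the drum stays where it is left; the slug adds or takes away up to 0.37 to 0.51 N m: nil when the heavy side is straight down or up. At the start that side is at least 60 degrees from straight down.
- keeper (a joint): Opening angle of the bearing keeper, rad: 0 fully down, 0.7 to 1.2 at the start. A steel strap 108 x 26 x 8 mm, hinged at the +x side of the bearing pedestal at stand y = +85 mm; its free end points to the stand's -x (the robot's left) when down. Stiff (0.22 N m), it stays where it is left: push its free end down.
- keeper_tab (a point): Top of the rubber pad on the keeper's free end, the place to push: 99 mm from the hinge line and 13 mm off the strap's underside, on which that line lies. The frame turns with the keeper; z points out of the pad, x towards the hinge.
- keeper_hinge (a point): On the keeper's hinge line, which runs along the stand's y axis, 180 mm above the bench; frame of the stand.
- plate (a point): Centre of the top of the stand's fixed base plate (300 x 380 mm, 15 mm thick); frame of the stand. On it two bearing pedestals, 30 mm thick, at y = -85 and +85 mm; they end less than 35 mm above the shaft, keeper apart. A spanner lies at its -y edge, a 60 mm high jar stands at its +y edge.

How it is judged (in metres and radians):
On the way:
1. the keeper is fully down (value of joint keeper below 0.07 rad), for 0.2 s.
At the end, for the whole second after the job is handed in: The heavy side of the drum is within 0.35 rad (20 degrees) of straight down, the drum is still (under 0.1 rad/s), the fingers grip it (contact force over 2 N), and the keeper is still down (under 0.07 rad) (angle between slug's own z axis and vertical below 0.35 rad and contact force between the fingers and drum above 2 N and velocity of joint drum between -0.1 and 0.1 rad/s and value of joint keeper below 0.07 rad); the arm keeps its last pose, push and grip.
It fails at once if the drum was turned while the keeper was open (value of joint keeper above 0.25 rad and (velocity of joint drum above 0.4 rad/s or velocity of joint drum below -0.4 rad/s)).
It fails at once if another thing on the bench was moved by more than 30 mm (distance of any of spanner, grease, trowel, brush, pot, plasterblock, release from where it was at the start of the episode above 0.03 m).
It also fails if it takes over 72 s, if anything falls off the work surface, if the arm or the gripper's body presses on something with over 40 N, if the wrist force passes 120 N, or if a joint passes its speed limit or range.

ROBOT

A 6-joint arm with a two-finger parallel gripper is mounted at the origin on the work surface. World frame = base frame: x ahead of the robot, y to its left, z up, the work surface at z = 0. Lengths are in mm, angles in rad, forces in N, time in s.
With the tool pointing down it reaches from about 350 to 975 mm from the base axis. Payload 7.1 kg.
Tool frame: the origin (TCP) lies on the front face of the gripper's body, between the roots of the fingers; the fingertips stand 80 mm ahead of it and the grasp point (between the pads) lies 61 mm ahead of it; z points along the fingers, y is the line along which they close (so a half turn about z gives the same grasp; the last joint's range is limited). The gripper opens to 88 mm and grips with 3 to 60 N. Pads are 20 mm wide; open, the fingers measure 115 mm over their backs; the gripper's body (75 mm by 178 mm) begins 61 mm behind the grasp point.
Start: joints at [1.148, 0.423, 1.63, -0, 1.089, -0.019], TCP at [245.54, 574.731, 302.675] pointing down, gripper open.
Joint ranges: [-3, 3], [-0.9, 2.11], [0.09, 2.58], [-1.31, 4.45], [0.11, 2.69], [-2.54, 2.54]. Speed limits (rad/s): [2.39, 2.39, 3.01, 3.14, 3.14, 3.14].

INTERFACE

Orientations are given as a rotation vector (axis times angle).
In Python, from workcell import readout, vision, close_job gives the robot as it stands.
- The arm moves only by the tool servo_tool, never from a script. Its argument "plan" is a list that holds one entry, the list of rows, each a list of 7 numbers: the gripper command: -1 is fully open, 1 is shut, values between are in proportion, then the shift along the world's x, y, z in units of 40 mm (1.0 is 40 mm), then the turn, a rotation vector about the world's x, y, z in units of 5 degrees (1.0 is 5 degrees). A call has 1 to 5 rows; each row shifts and turns the commanded pose from where the row before left it; what a row does not reach is not made up. A row lasts 1/12 s, in which the tool goes at most 41.7 mm and 7.16 degrees, less where a joint would pass 70% of its speed; a pose out of reach is approached as far as the arm can. A call is refused whole if a number of a shift passes 1 or a number of a turn 1, either way. A call with a gripper value outside its range is refused whole. The fingers move at their own pace and stop on an object; the grip force is fixed at half the most. Time passes only in rows, so rows that do not move let the fingers close. It gives the time, the measured TCP pose, the force, the opening and the grip force at its end, in the units of the state.
- readout.get_obs(): the state, without advancing time (a new reading comes with each control period).
- vision.get_image(name): name is "scene" or "top" or "wrist"; returns the picture (384x512x3 uint8, red, green, blue); there is no depth.
- vision.camera_params(name): a dict with "fx", "fy", "cx", "cy" (pixels), "rvec" (rotation vector, rad) and "tvec" (3), from world to camera coordinates, as OpenCV has them; the wrist camera has in their place "hand_eye" (4x4, takes a point from camera to tool coordinates, whose origin is the TCP and whose axes are the flange's). Camera axes: x right, y down, z forward; pixel columns grow to the right and rows downward; lengths in mm; the calibration is good to about 2 mm. A picture is of the moment at which its call begins: read the wrist's pose just before it. camera_params takes no time and is no camera call.
- close_job(): hands the job in; it is judged then, once.
The state is a dict: "t": time; "qpos": joint angles; "qvel": joint speeds; "joint_torque": joint torques, N m; "ee_pos": TCP position; "orientation": TCP orientation; "ft_force": force on the tool from outside, world axes, zero at the start; "moment": the same for the moment, N m; "width": finger opening in mm; "grasp_force": force on a finger pad.
Only numpy, scipy, OpenCV 4.12 (cv2) and the standard library are available. Lean on these libraries where they do the work, as an engineer would, in place of code of your own. Each camera call takes 0.05 s, during which the arm holds its last target. There are 200 camera calls.

## Working session

There is one attempt and no reset: what is moved stays moved. The work goes in short steps, Python scripts to look and compute and a tool call to move; the robot and the scene stay as the last step left them, time stands still between calls to the robot, and variables do not carry over. Pictures are saved under pics/ and viewed, at most 10 in all, crops included, and the job is handed in when it is done.

Besides the shell and the picture viewer there is one more tool, called as name([rows], argument=value, ...), one row to a line, values as JSON. servo_tool: Moves the arm, as the interface text tells. Its arguments: {"type":"object","properties":{"plan":{"type":"array"}},"required":["plan"]}

```bash
mkdir -p pics
python3 - <<'E'
from workcell import readout, vision
import cv2,numpy as np
o=readout.get_obs(); print(o)
ims=[]
for n in("scene","top","wrist"):
    im=vision.get_image(n); cv2.imwrite(f"pics/{n}0.png",im[...,::-1]); p=vision.camera_params(n); print(n,p);
E
ls
```

```text
{'t': 0.0, 'qpos': array([ 1.14797916e+00,  4.23842878e-01,  1.63069695e+00, -5.68422167e-06,
        1.08859863e+00, -1.90113206e-02]), 'qvel': array([-2.06854045e-03,  1.02980811e-03,  1.08238318e-03,  8.56608515e-05,
        1.09162745e-03, -8.19556386e-05]), 'joint_torque': array([-8.49563512e-04, -5.44625974e+01, -2.73666090e+01,  6.42529316e-02,
        2.26377760e-02, -1.45372092e-04]), 'ee_pos': array([245.37894728, 574.33826169, 301.89760096]), 'orientation': array([-6.29924841e-01, -3.07744963e+00,  2.37062375e-03]), 'ft_force': array([-0.03852136, -0.05904106, -1.07269307]), 'moment': array([ 0.01671723, -0.01100476,  0.0047316 ]), 'grasp_force': 0.0, 'width': 87.86628570410309}
scene {'fx': 414.91131555555523, 'fy': 414.91131555555523, 'cx': 248.33632140951585, 'cy': 196.85279460795937, 'rvec': array([ 1.76153694,  1.51745989, -0.7412295 ]), 'tvec': array([-142.85604226, -240.37697983, 1214.87496505])}
top {'fx': 483.5465539595869, 'fy': 483.5465539595869, 'cx': 253.36623232007642, 'cy': 195.75790662270165, 'rvec': array([ 2.15722473, -2.15717879,  0.05869841]), 'tvec': array([ 49.93335322, 603.94845249, 824.35861002])}
wrist {'fx': 330.2599185663544, 'fy': 330.2599185663544, 'cx': 256.41553850469217, 'cy': 190.47497593851153, 'hand_eye': array([[ 2.81384757e-05, -9.63201468e-01, -2.68780452e-01,
         7.27285907e+01],
       [ 9.99999757e-01, -1.59969038e-04,  6.77954365e-04,
         2.07121998e-01],
       [-6.96003190e-04, -2.68780406e-01,  9.63201230e-01,
        -8.05468673e+01],
       [ 0.00000000e+00,  0.00000000e+00,  0.00000000e+00,
         1.00000000e+00]])}
pics
```

View pics/scene0.png

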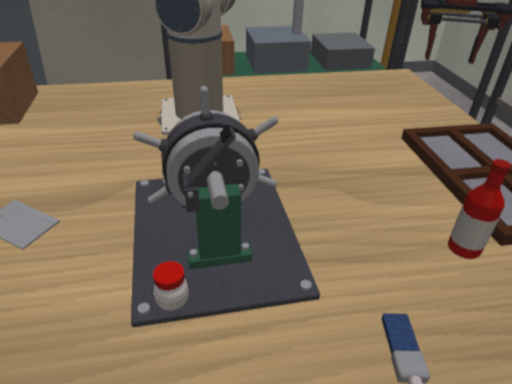

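View pics/top0.png

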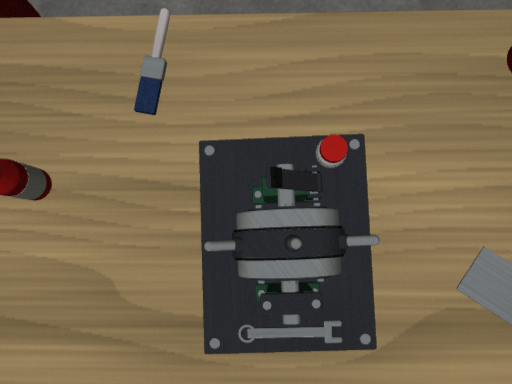

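The scene view shows the drum with pegs at about (205,92), (276,122) and (137,138), and the keeper strap from (190,205) to (228,133). The top view shows the plate over columns 200–375 and rows 135–352, with peg tips at (205,246), (295,244) and (379,240) and the keeper pad near (276,178).

```bash
cat > h.py <<'E'
import cv2,numpy as np
from workcell import readout, vision
from scipy.spatial.transform import Rotation as R
def ray(n,uv):
    p=vision.camera_params(n); M=R.from_rotvec(p['rvec']).as_matrix()
    d=np.array([(uv[0]-p['cx'])/p['fx'],(uv[1]-p['cy'])/p['fy'],1.]); d=M.T@d
    return -M.T@p['tvec'], d/np.linalg.norm(d)
def onplane(n,uv,pt,nrm):
    c,d=ray(n,uv); return c+d*((np.array(pt)-c)@nrm)/(d@nrm)
def tri(a,ua,b,ub):
    c1,d1=ray(a,ua);c2,d2=ray(b,ub)
    s=np.linalg.lstsq(np.c_[d1,-d2],c2-c1,rcond=None)[0]
    p,q=c1+s[0]*d1,c2+s[1]*d2; return (p+q)/2,np.linalg.norm(p-q)
E
python3 - <<'E'
from h import *
im=cv2.imread('pics/top0.png')
m=((im.max(2)<75)).astype(np.uint8); m[:, :190]=0;m[:,385:]=0;m[:125]=0
cs,_=cv2.findContours(m,0,2); c=max(cs,key=cv2.contourArea)
m2=np.zeros_like(m); cv2.drawContours(m2,[c],-1,1,-1); m2=cv2.morphologyEx(m2,cv2.MORPH_OPEN,np.ones((25,25)))
cs,_=cv2.findContours(m2,0,2); c=max(cs,key=cv2.contourArea)
W=np.array([onplane('top',u[0],[0,0,15],np.array([0,0,1.]))[:2] for u in cv2.convexHull(c)],np.float32)
print(cv2.minAreaRect(W), cv2.boxPoints(cv2.minAreaRect(W)))
T=[('T',(295,244),(205,92)),('L',(205,246),(276,122)),('R',(379,240),(137,138)),('pad',(276,178),(228,133))]
for n,a,b in T: print(n,tri('top',a,'scene',b))
s=cv2.imread('pics/scene0.png')[80:215,125:305]; cv2.imwrite('pics/sc.png',cv2.resize(s,None,fx=4.4,fy=4.4,interpolation=2))
t=im[130:360,190:390]; t=cv2.resize(t,None,fx=2.6,fy=2.6,interpolation=2);cv2.imwrite('pics/tc.png',t)
E
```

```text
((522.5337524414062, -5.84747314453125), (377.50048828125, 297.9883728027344), 2.135165214538574) [[ 328.36346  136.011  ]
 [ 339.46564 -161.7705 ]
 [ 716.70404 -147.70595]
 [ 705.60187  150.07555]]
T (array([521.64848559,  -9.080555  , 288.20427808]), np.float64(1.9867563781776651))
L (array([518.07612967, 106.64982983, 228.91088894]), np.float64(1.2578266521750234))
R (array([ 526.52664332, -122.01371321,  220.49639037]), np.float64(7.27851179851709))
pad (array([605.69735531,  14.5604216 , 261.4913224 ]), np.float64(4.362092652672813))
```

View pics/sc.png

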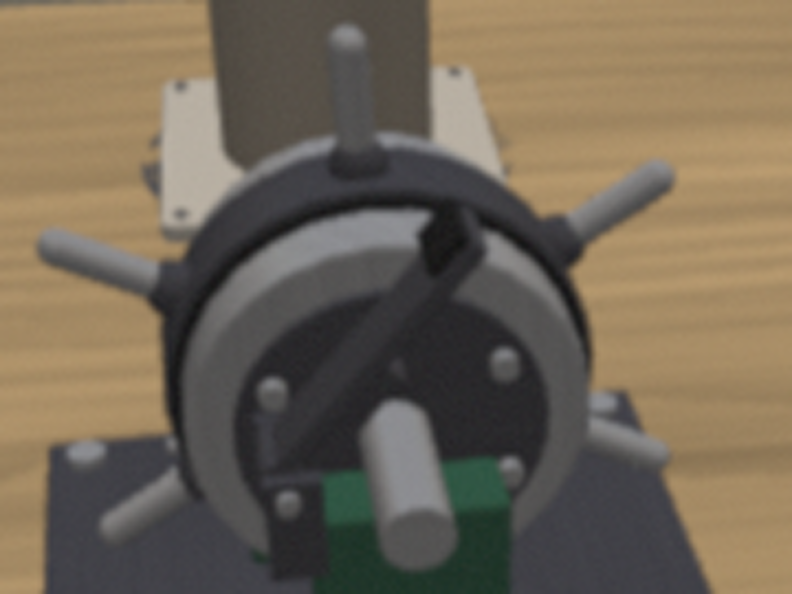

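View pics/tc.png

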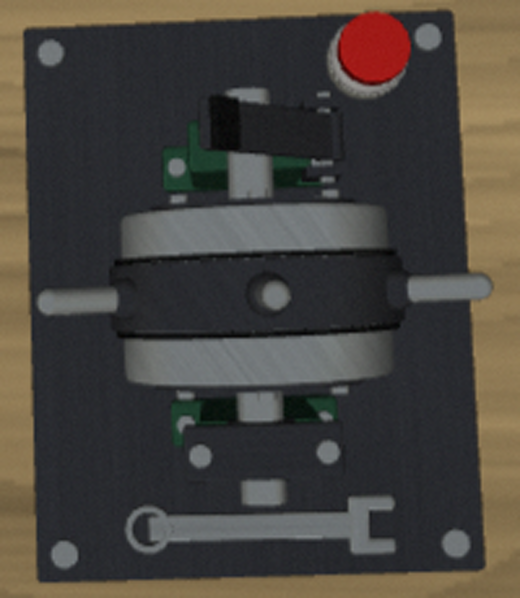

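Crop of the scene: peg tips at full-image (204,88), (275,119) and (136,135), pad about (226.6,133), hinge block about (186,187). Crop of the top: peg tips at (207,246), (296,243.5) and (377,240), pad at (275.5,176).

Run:
```python
from h import *
Y=np.array([.9993,.0373,0]);X=np.array([.0373,-.9993,0]);Z=np.array([0,0,1.])
C=np.array([522.5,-5.8,165])
S=np.array([X,Y,Z])
for n,a,b in [('T',(295.8,243.5),(204,88)),('L',(206,246),(276,118.5)),('R',(378,240),(135,135)),('pad',(275.5,176),(226.6,133.4))]:
    p,g=tri('top',a,'scene',b); q=S@(p-C); q[2]+=0
    ps=S@(onplane('scene',b,C+Y*(85 if n=='pad' else 0),Y)-C)
    print(n,q.round(1),g.round(1),'scene plane',ps.round(1),'ang',np.degrees(np.arctan2(ps[0],ps[2])).round(1),np.hypot(ps[0],ps[2]).round(1),np.degrees(np.arctan2(q[0],q[2])).round(1))
h=S@(onplane('scene',(186,187),C+Y*85,Y)-C);print('hinge',h)
```

```text
T [  4.2  -0.4 129.8] 1.4 scene plane [  3.5  -0.  129.9] ang 1.6 130.0 1.9
L [-111.2   -0.    70.3] 0.5 scene plane [-111.5    0.    70.4] ang -57.7 131.8 -57.7
R [116.3  -0.3  60.5] 2.6 scene plane [115.   -0.   60.3] ang 62.3 129.8 62.5
pad [-16.4  86.2  97.2] 1.5 scene plane [-17.3  85.   96.5] ang -10.2 98.0 -9.6
hinge [45.66948049 84.9993013  11.86485692]
```

servo_tool([
  [[1,0,0,1,0,0,0.5],[1,0,0,1,0,0,0.5],[1,0.5,-0.78,0,0,0,0.5],[1,0.5,-0.78,0,0,0,0.5],[1,0.5,-0.78,0,0,0,0.5]],
])

```text
t: 0.57
ee_pos: [305.7, 480.3, 383.2]
orientation: [0.285, 3.128, 0.001]
ft_force: [1.0, 0.1, 0.1]
width: 58.0
grasp_force: 0.0
```

servo_tool([
  [[1,0.5,-0.78,0,0,0,0.5],[1,0.5,-0.78,0,0,0,0.5],[1,0.5,-0.78,0,0,0,0.5],[1,0.5,-0.78,0,0,0,0.5],[1,0.5,-0.78,0,0,0,0.5]],
])

```text
t: 0.98
ee_pos: [406.0, 323.4, 382.6]
orientation: [0.055, -3.141, 0.0]
ft_force: [0.3, 1.2, 0.0]
width: 24.7
grasp_force: 0.0
```

servo_tool([
  [[1,0.5,-0.78,0,0,0,0],[1,0.5,-0.78,0,0,0,0],[1,0.5,-0.78,0,0,0,0],[1,0.5,-0.78,0,0,0,0],[1,0.5,-0.78,0,0,0,0]],
])

```text
t: 1.4
ee_pos: [506.1, 167.4, 382.6]
orientation: [0.051, -3.141, 0.0]
ft_force: [0.1, -0.1, 0.4]
width: 0.5
grasp_force: 0.0
```

servo_tool([
  [[1,0.5,-0.78,0,0,0,0],[1,0.5,-0.78,0,0,0,0],[1,0.5,-0.78,0,0,0,0],[1,0.5,-0.78,0,0,0,0],[1,0.5,-0.78,0,0,0,0]],
])

```text
t: 1.82
ee_pos: [606.1, 11.3, 382.4]
orientation: [0.051, -3.141, -0.0]
ft_force: [0.7, 0.3, 0.3]
width: 0.6
grasp_force: 0.0
```

servo_tool([
  [[1,0,0,-0.2,0,0,0],[1,0,0,-0.2,0,0,0],[1,0,0,-0.2,0,0,0],[1,0,0,-0.1,0,0,0],[1,0,0,0,0,0,0]],
])

```text
t: 2.23
ee_pos: [604.3, 14.4, 353.1]
orientation: [0.054, -3.138, -0.0]
ft_force: [-0.4, 0.8, -0.3]
width: 0.5
grasp_force: 0.0
```

servo_tool([
  [[1,0,0.1,-0.2,0,0,0],[1,0,0.1,-0.2,0,0,0],[1,0,0.12,-0.14,0,0,0],[1,0,0.12,-0.14,0,0,0],[1,0,0.12,-0.17,0,0,0]],
])

```text
t: 2.65
ee_pos: [605.6, 40.0, 323.2]
orientation: [-0.053, 3.138, 0.01]
ft_force: [-0.7, 6.6, 8.4]
width: 0.9
grasp_force: 5.0
```

servo_tool([
  [[1,0,0.12,-0.18,0,0,0],[1,0,0.1,-0.18,0,0,0],[1,0,0.1,-0.18,0,0,0],[1,0,0.08,-0.18,0,0,0],[1,0,0.06,-0.18,0,0,0]],
])

```text
t: 3.07
ee_pos: [605.6, 56.9, 285.4]
orientation: [-0.054, 3.139, 0.004]
ft_force: [-1.2, 5.9, 2.2]
width: 0.2
grasp_force: 2.3
```

servo_tool([
  [[1,0,0,-0.12,0,0,0],[1,0,0,-0.05,0,0,0],[1,0,0,-0.05,0,0,0],[1,0,0,0,0,0,0],[1,0,0,0,0,0,0]],
])

```text
t: 3.48
ee_pos: [605.5, 53.8, 275.9]
orientation: [0.051, -3.141, 0.001]
ft_force: [-0.1, 0.4, -0.2]
width: 0.5
grasp_force: 0.0
```

servo_tool([
  [[1,0,0,-0.08,0,0,0],[1,0,0,-0.08,0,0,0],[1,0,0,-0.08,0,0,0],[1,0,0,0,0,0,0],[1,0,0,0,0,0,0]],
])

```text
t: 3.9
ee_pos: [606.1, 53.8, 272.4]
orientation: [-0.05, 3.138, 0.0]
ft_force: [-16.1, -0.0, 43.1]
width: 0.2
grasp_force: 22.0
```

Run:
```python
from h import *
o=readout.get_obs(); print({k:np.round(o[k],3) for k in('t','ee_pos','ft_force','moment','joint_torque','qpos')})
cv2.imwrite('pics/s1.png',vision.get_image('scene')[60:240,80:320,::-1])
```

```text
{'t': np.float64(3.9), 'ee_pos': array([606.069,  53.818, 272.381]), 'ft_force': array([-16.078,  -0.047,  43.082]), 'moment': array([0.033, 3.017, 0.01 ]), 'joint_torque': array([-7.9500e-01, -2.8569e+01, -1.9934e+01, -2.7100e-01, -5.0240e+00,
       -1.7000e-02]), 'qpos': array([ 0.069,  0.433,  1.693,  0.   ,  1.012, -1.534])}
```

View pics/s1.png

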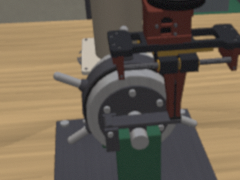

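servo_tool([
  [[1,0,0,0.8,0,0,0],[0,0,0,0.8,0,0,0],[0,0,0,0.8,0,0,-1],[0,0,0,0.8,0,0,-1],[0,-0.14,-0.12,0,0,0,-1]],
])

```text
t: 4.37
ee_pos: [602.7, 49.3, 401.3]
orientation: [0.365, 3.109, 0.003]
ft_force: [1.1, -0.0, -0.6]
width: 23.9
grasp_force: 0.0
```

servo_tool([
  [[0,-0.14,-0.11,0,0,0,-1],[0,-0.14,-0.11,0,0,0,-1],[0,-0.14,-0.11,0,0,0,-1],[0,-0.14,-0.11,0,0,0,-1],[0,-0.14,-0.11,0,0,0,-1]],
])

```text
t: 4.78
ee_pos: [571.5, 26.6, 394.1]
orientation: [-1.033, -2.967, 0.001]
ft_force: [-0.6, -0.3, 0.3]
width: 44.0
grasp_force: 0.0
```

servo_tool([
  [[0,-0.14,-0.11,0,0,0,-1],[0,-0.14,-0.11,0,0,0,-1],[0,-0.14,-0.11,0,0,0,-1],[0,-0.14,-0.11,0,0,0,-1],[0,-0.14,-0.11,0,0,0,-1]],
])

```text
t: 5.2
ee_pos: [543.6, 4.6, 394.1]
orientation: [1.651, 2.673, -0.001]
ft_force: [1.2, -0.4, -0.3]
width: 43.8
grasp_force: 0.0
```

servo_tool([
  [[0,-0.14,-0.11,0,0,0,-1],[0,-0.14,-0.11,0,0,0,-1],[0,-0.14,-0.11,0,0,0,-1],[0,-0.14,-0.1,0,0,0,-1],[0,0,0,0,0,0,-1]],
])

```text
t: 5.62
ee_pos: [520.6, -12.9, 394.1]
orientation: [-2.191, -2.251, 0.001]
ft_force: [-0.3, 0.3, 0.2]
width: 43.9
grasp_force: 0.0
```

servo_tool([
  [[0,0.05,0.07,-0.45,0,0,0],[0,0,0,-0.45,0,0,0],[0,0,0,-0.43,0,0,0],[0,0,0,0,0,0,0],[1,0,0,0,0,0,0]],
])

```text
t: 6.03
ee_pos: [523.2, -9.5, 340.5]
orientation: [-2.184, -2.256, 0.002]
ft_force: [0.2, -0.2, 1.4]
width: 40.1
grasp_force: 0.0
```

servo_tool([
  [[1,0,0,0,0,0,0],[1,0,0,0,0,0,0],[1,0,0,0,0,0,0],[1,0,0,0,0,0,0],[1,0,0,0,0,0,0]],
])

```text
t: 6.45
ee_pos: [523.0, -9.3, 341.9]
orientation: [-2.184, -2.257, 0.001]
ft_force: [-4.5, -0.5, 6.4]
width: 13.4
grasp_force: 30.0
```

```bash
cat >> h.py <<'E'
def rd():
    o=readout.get_obs(); C=np.array([522.5,-5.8,165]); S=np.array([[.0373,-.9993,0],[.9993,.0373,0],[0,0,1.]])
    T=R.from_rotvec(o['orientation']).as_matrix()
    g=S@(o['ee_pos']+61*T[:,2]-C); F=S@o['ft_force']; M=S@o['moment']
    print('t',round(o['t'],2),'g',g.round(1),'phi',np.degrees(np.arctan2(g[0],g[2])).round(2),'r',np.hypot(g[0],g[2]).round(1),'F',F.round(2),'M',M.round(3),'w',o['width'].round(1),'gf',o['grasp_force'].round(1))
    return g,F,M
E
python3 -c "
from h import *
rd()"
```

```text
Traceback (most recent call last):
  File "h.py", line 18, in rd
    print('t',round(o['t'],2),'g',g.round(1),'phi',np.degrees(np.arctan2(g[0],g[2])).round(2),'r',np.hypot(g[0],g[2]).round(1),'F',F.round(2),'M',M.round(3),'w',o['width'].round(1),'gf',o['grasp_force'].round(1))
                                                                                                                                                                 ^^^^^^^^^^^^^^^^
AttributeError: 'float' object has no attribute 'round'
```

```bash
sed -i "s/o\['width'\].round(1)/round(float(o['width']),1)/;s/o\['grasp_force'\].round(1)/round(float(o['grasp_force']),1)/" h.py; python3 -c "
from h import *
rd()"
```

```text
t 6.45 g [  3.6   0.3 115.9] phi 1.76 r 115.9 F [ 0.31 -4.53  6.44] M [-0.868 -0.106  0.058] w 13.4 gf 30.0
```

servo_tool([
  [[1,-0.006,0.15,0,0,0,0],[1,-0.006,0.15,-0.01,0,0,0],[1,-0.006,0.15,-0.014,0,0,0],[1,-0.006,0.15,-0.02,0,0,0],[1,-0.006,0.147,-0.03,0,0,0]],
])

```text
t: 6.87
ee_pos: [521.9, 19.3, 339.5]
orientation: [2.183, 2.256, -0.005]
ft_force: [-6.1, -9.2, 11.5]
width: 13.5
grasp_force: 30.0
```

```bash
python3 -c "
from h import *
rd()"
```

```text
t 6.87 g [-24.9   0.3 113.5] phi -12.36 r 116.2 F [ 8.94 -6.41 11.48] M [-1.196 -1.992 -0.033] w 13.5 gf 30.0
```

servo_tool([
  [[1,-0.005,0.146,-0.038,0,0,0],[1,-0.005,0.143,-0.045,0,0,0],[1,-0.005,0.141,-0.053,0,0,0],[1,-0.005,0.138,-0.06,0,0,0],[1,-0.005,0.135,-0.067,0,0,0]],
])

```text
t: 7.28
ee_pos: [520.9, 48.6, 330.1]
orientation: [2.185, 2.257, -0.001]
ft_force: [-11.8, -1.4, 21.0]
width: 12.7
grasp_force: 30.0
```

```bash
python3 -c "
from h import *
rd()"
```

```text
t 7.28 g [-54.4   0.4 104.1] phi -27.57 r 117.5 F [  0.92 -11.8   21.03] M [-1.794 -0.483 -0.068] w 12.7 gf 30.0
```

```bash
cat >> h.py <<'E'
import json
def log(tag):
    g,F,M=rd(); open('log.txt','a').write(json.dumps([tag,*g,*F,*M])+'\n'); return g,F,M
def plan(step,n,start=None,k=8.):
    g,F,M=rd(); r=np.hypot(g[0],g[2]); p=np.arctan2(g[0],g[2]) if start is None else np.radians(start)
    u=np.array([np.sin(p),0,np.cos(p)]); cor=u*(F@u)/k+np.array([0,F[1]/k,0])
    for i in range(n):
        a,b=p+np.radians(step*i),p+np.radians(step*(i+1))
        d=r*np.array([np.sin(b)-np.sin(a),0,np.cos(b)-np.cos(a)])+(cor/3 if i<3 else 0)
        w=np.array([.0373*d[0]+.9993*d[1],-.9993*d[0]+.0373*d[1],d[2]])/40
        print(np.degrees(b).round(1),w.round(3).tolist())
E
python3 - <<'E'
from h import *
open('log.txt','w').write(json.dumps(['m',-24.9,.3,113.5,8.94,-6.41,11.48,-1.196,-1.992,-.033])+'\n')
log('m'); plan(-3,10)
E
```

```text
t 7.28 g [-54.4   0.4 104.1] phi -27.57 r 117.5 F [  0.92 -11.8   21.03] M [-1.794 -0.483 -0.068] w 12.7 gf 30.0
t 7.28 g [-54.4   0.4 104.1] phi -27.57 r 117.5 F [  0.92 -11.8   21.03] M [-1.794 -0.483 -0.068] w 12.7 gf 30.0
-30.6 [-0.018, 0.143, -0.058]
-33.6 [-0.017, 0.139, -0.065]
-36.6 [-0.017, 0.134, -0.072]
-39.6 [-0.005, 0.121, -0.095]
-42.6 [-0.004, 0.116, -0.101]
-45.6 [-0.004, 0.11, -0.107]
-48.6 [-0.004, 0.105, -0.113]
-51.6 [-0.004, 0.099, -0.118]
-54.6 [-0.003, 0.092, -0.123]
-57.6 [-0.003, 0.086, -0.128]
```

servo_tool([
  [[1,-0.018,0.143,-0.058,0,0,0],[1,-0.017,0.139,-0.065,0,0,0],[1,-0.017,0.134,-0.072,0,0,0],[1,-0.005,0.121,-0.095,0,0,0],[1,-0.004,0.116,-0.1,0,0,0]],
])

```text
t: 7.7
ee_pos: [519.7, 75.6, 314.7]
orientation: [2.184, 2.256, 0.005]
ft_force: [-6.8, 4.1, 19.6]
width: 12.6
grasp_force: 30.0
```

```bash
python3 -c "
from h import *
log('m')"
```

```text
t 7.7 g [-81.5   0.4  88.7] phi -42.59 r 120.5 F [-4.3  -6.64 19.62] M [-0.993  0.288 -0.055] w 12.6 gf 30.0
```

servo_tool([
  [[1,-0.004,0.11,-0.107,0,0,0],[1,-0.004,0.105,-0.113,0,0,0],[1,-0.004,0.1,-0.118,0,0,0],[1,-0.003,0.092,-0.123,0,0,0],[1,-0.003,0.086,-0.128,0,0,0]],
])

```text
t: 8.12
ee_pos: [518.9, 96.9, 291.4]
orientation: [-2.185, -2.256, -0.009]
ft_force: [-8.6, 12.7, 19.7]
width: 12.8
grasp_force: 30.0
```

```bash
python3 -c "
from h import *
log('m'); plan(3,20)"
```

```text
t 8.12 g [-103.1    0.5   65.4] phi -57.58 r 122.1 F [-13.03  -8.11  19.74] M [-1.16   1.577 -0.004] w 12.8 gf 30.0
t 8.12 g [-103.1    0.5   65.4] phi -57.58 r 122.1 F [-13.03  -8.11  19.74] M [-1.16   1.577 -0.004] w 12.8 gf 30.0
-54.6 [-0.006, -0.07, 0.145]
-51.6 [-0.006, -0.077, 0.14]
-48.6 [-0.005, -0.084, 0.135]
-45.6 [0.004, -0.109, 0.117]
-42.6 [0.004, -0.115, 0.111]
-39.6 [0.004, -0.12, 0.105]
-36.6 [0.005, -0.126, 0.099]
-33.6 [0.005, -0.131, 0.092]
-30.6 [0.005, -0.135, 0.085]
-27.6 [0.005, -0.14, 0.078]
-24.6 [0.005, -0.143, 0.07]
-21.6 [0.005, -0.147, 0.063]
-18.6 [0.006, -0.15, 0.055]
-15.6 [0.006, -0.153, 0.047]
-12.6 [0.006, -0.155, 0.039]
-9.6 [0.006, -0.157, 0.031]
-6.6 [0.006, -0.158, 0.022]
-3.6 [0.006, -0.159, 0.014]
-0.6 [0.006, -0.16, 0.006]
2.4 [0.006, -0.16, -0.003]
```

servo_tool([
  [[1,0.08,0,0,0,0,0],[1,0,0,0,0,0,0],[1,0,0,0,0,0,0]],
])

```text
t: 8.37
ee_pos: [519.4, 97.3, 290.2]
orientation: [-2.181, -2.252, -0.001]
ft_force: [-15.7, 16.0, 20.6]
width: 12.5
grasp_force: 30.0
```

```bash
python3 -c "
from h import *
log('y')"
```

```text
t 8.37 g [-103.4    0.5   64.2] phi -58.15 r 121.8 F [-16.61 -15.13  20.59] M [-2.441  2.063 -0.162] w 12.5 gf 30.0
```

servo_tool([
  [[1,-0.1,0,0,0,0,0],[1,-0.1,0,0,0,0,0],[1,0,0,0,0,0,0],[1,0,0,0,0,0,0]],
])

```text
t: 8.7
ee_pos: [518.2, 95.8, 292.3]
orientation: [2.179, 2.252, 0.018]
ft_force: [10.3, 4.7, 9.5]
width: 12.7
grasp_force: 30.0
```

```bash
python3 -c "
from h import *
log('y')"
```

```text
t 8.7 g [-101.8    0.3   66.3] phi -56.9 r 121.5 F [-4.29 10.5   9.49] M [1.408 0.418 0.081] w 12.7 gf 30.0
```

servo_tool([
  [[1,0.09,-0.07,0.145,0,0,0],[1,0,-0.077,0.14,0,0,0],[1,0,-0.084,0.135,0,0,0],[1,0.004,-0.11,0.117,0,0,0],[1,0.004,-0.115,0.11,0,0,0]],
])

```text
t: 9.12
ee_pos: [519.3, 74.7, 313.9]
orientation: [2.181, 2.254, 0.002]
ft_force: [14.9, -7.0, -20.3]
width: 12.5
grasp_force: 30.0
```

```bash
python3 -c "
from h import *
log('p')"
```

```text
t 9.12 g [-80.4   0.1  87.9] phi -42.46 r 119.1 F [  7.52  14.62 -20.31] M [ 2.218 -0.989  0.063] w 12.5 gf 30.0
```

servo_tool([
  [[1,0.004,-0.12,0.105,0,0,0],[1,0.005,-0.126,0.1,0,0,0],[1,0.005,-0.13,0.092,0,0,0],[1,0.005,-0.135,0.085,0,0,0],[1,0.005,-0.14,0.078,0,0,0]],
])

```text
t: 9.53
ee_pos: [520.1, 49.0, 331.4]
orientation: [2.182, 2.254, 0.002]
ft_force: [18.8, -4.5, -24.9]
width: 8.2
grasp_force: 29.6
```

```bash
python3 -c "
from h import *
log('p'); plan(3,20)"
```

```text
t 9.53 g [-5.470e+01 -1.000e-01  1.054e+02] phi -27.44 r 118.8 F [  5.21  18.64 -24.87] M [ 2.495 -0.579  0.076] w 8.2 gf 29.6
t 9.53 g [-5.470e+01 -1.000e-01  1.054e+02] phi -27.44 r 118.8 F [  5.21  18.64 -24.87] M [ 2.495 -0.579  0.076] w 8.2 gf 29.6
-24.4 [0.025, -0.151, 0.045]
-21.4 [0.025, -0.154, 0.038]
-18.4 [0.025, -0.157, 0.03]
-15.4 [0.006, -0.149, 0.045]
-12.4 [0.006, -0.151, 0.037]
-9.4 [0.006, -0.153, 0.03]
-6.4 [0.006, -0.154, 0.021]
-3.4 [0.006, -0.155, 0.013]
-0.4 [0.006, -0.155, 0.005]
2.6 [0.006, -0.155, -0.003]
5.6 [0.006, -0.155, -0.011]
8.6 [0.006, -0.154, -0.019]
11.6 [0.006, -0.153, -0.027]
14.6 [0.006, -0.151, -0.035]
17.6 [0.006, -0.149, -0.043]
20.6 [0.005, -0.147, -0.051]
23.6 [0.005, -0.144, -0.058]
26.6 [0.005, -0.141, -0.066]
29.6 [0.005, -0.137, -0.073]
32.6 [0.005, -0.133, -0.08]
```

servo_tool([
  [[0,0,0,0,0,0,0],[0,0,0,0,0,0,0],[0,0,0,0,0,0,0],[0,0,0,0.9,0,0,0],[0,0,0,0.9,0,0,1]],
])

```text
t: 9.95
ee_pos: [516.7, 50.3, 403.7]
orientation: [-2.082, -2.347, 0.007]
ft_force: [0.9, -0.7, 0.6]
width: 38.0
grasp_force: 0.0
```

servo_tool([
  [[0,0,0,0.3,0,0,1],[0,0,0,0,0,0,1],[0,0,0,0,0,0,1],[0,0,0,0,0,0,1],[0,0,0,0,0,0,1]],
])

```text
t: 10.37
ee_pos: [517.7, 50.5, 417.0]
orientation: [-1.52, -2.749, 0.001]
ft_force: [0.1, -0.4, -1.1]
width: 43.7
grasp_force: 0.0
```

servo_tool([
  [[0,0,0,0,0,0,1],[0,0,0,0,0,0,1],[0,0,0,0,0,0,1],[0,0,0,0,0,0,1],[0,0,0,0,0,0,1]],
])

```text
t: 10.78
ee_pos: [517.7, 50.5, 416.7]
orientation: [-0.888, -3.013, 0.001]
ft_force: [0.1, 0.4, 0.4]
width: 44.1
grasp_force: 0.0
```

servo_tool([
  [[0,0,0,0,0,0,1],[0,0,0,0,0,0,1],[0,0,0,0,0,0,1],[0,0,0,0,0,0,1],[0,0,0,0,0,0,1]],
])

```text
t: 11.2
ee_pos: [517.7, 50.5, 416.8]
orientation: [-0.215, -3.133, 0.0]
ft_force: [-0.1, 0.2, -0.0]
width: 43.6
grasp_force: 0.0
```

Run:
```python
from h import *
rd()
im=vision.get_image('scene')[60:220,100:310,::-1]
cv2.imwrite('pics/s2.png',cv2.resize(im,None,fx=3.7,fy=3.7,interpolation=2)); print(readout.get_obs()['ee_pos'],readout.get_obs()['orientation'],readout.get_obs()['qpos'])
```

```text
t 11.2 g [-56.4  -2.7 190.8] phi -16.47 r 198.9 F [-0.24 -0.1  -0.04] M [-0.03   0.036  0.037] w 43.6 gf 0.0
[517.72106303  50.47338435 416.73584912] [-2.07361946e-01 -3.13396892e+00  4.42918097e-04] [ 7.43811108e-02  1.47454046e-01  1.73626785e+00 -1.80022268e-04
  1.25867370e+00 -1.36422063e+00]
```

View pics/s2.png

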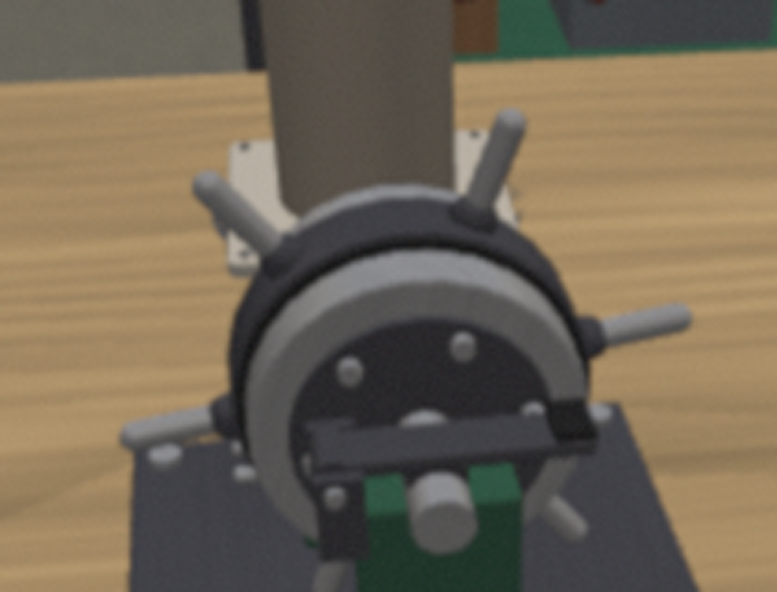

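```bash
cat >> h.py <<'E'
Cc=np.array([522.5,-5.8,165]); Sx=np.array([.0373,-.9993,0]); Sy=np.array([.9993,.0373,0])
def target(phi,r):  # tool pose: axis radial at phi deg, grasp point at radius r, closing tangentially
    p=np.radians(phi); u=np.sin(p)*Sx+np.array([0,0,np.cos(p)])
    z=-u; x=-Sy; y=np.cross(z,x)
    return Cc+u*(r+61), R.from_matrix(np.c_[x,y,z])
def tip(uv):
    q=np.array([Sx,Sy,[0,0,1]])@(onplane('scene',uv,Cc,Sy)-Cc); return np.degrees(np.arctan2(q[0],q[2])).round(1),np.hypot(q[0],q[2]).round(1)
def go(a,b,n):  # rows from pose a to pose b (pos,Rot)
    dp=(b[0]-a[0])/40/n; w=np.degrees((b[1]*a[1].inv()).as_rotvec())/5/n
    print('n',n,dp.round(3).tolist(),w.round(3).tolist())
def cur():
    o=readout.get_obs(); return o['ee_pos'],R.from_rotvec(o['orientation'])
E
python3 - <<'E'
from h import *
for t in [(238.6,91.6),(154.9,109.2),(285.1,145.9),(135.1,177.8)]: print(tip(t))
E
```

```text
(np.float64(-22.2), np.float64(130.4))
(np.float64(38.2), np.float64(128.7))
(np.float64(-82.5), np.float64(131.7))
(np.float64(98.6), np.float64(127.9))
```

Run:
```python
from h import *
go(cur(),target(-22,165),7); go(target(-22,165),target(-22,116),3)
```

```text
n 7 [0.006, 0.101, -0.151] [-0.628, 0.029, 0.274]
n 3 [0.006, -0.153, -0.379] [0.0, 0.0, 0.0]
```

servo_tool([
  [[0,0.006,0.101,-0.151,-0.628,0.029,0.274],[0,0.006,0.101,-0.151,-0.628,0.029,0.274],[0,0.006,0.101,-0.151,-0.628,0.029,0.274],[0,0.006,0.101,-0.151,-0.628,0.029,0.274],[0,0.006,0.101,-0.151,-0.628,0.029,0.274]],
])

```text
t: 11.67
ee_pos: [519.2, 70.7, 386.5]
orientation: [0.035, 3.104, -0.432]
ft_force: [-1.4, 0.7, 0.2]
width: 44.1
grasp_force: 0.0
```

servo_tool([
  [[0,0.006,0.101,-0.151,-0.628,0.029,0.274],[0,0.006,0.101,-0.151,-0.628,0.029,0.274],[0,0,0,0,0,0,0],[0,0,0,0,0,0,0],[0,0,0,0,0,0,0]],
])

```text
t: 12.08
ee_pos: [519.9, 78.6, 374.8]
orientation: [-0.04, 3.075, -0.595]
ft_force: [0.2, 0.1, 0.5]
width: 44.0
grasp_force: 0.0
```

Run:
```python
from h import *
rd(); go(cur(),target(-22,165),1);go(cur(),target(-22,116),3)
print(readout.get_obs()['qpos'])
```

```text
t 12.08 g [-61.7   0.6 153.2] phi -21.92 r 165.2 F [-0.13  0.2   0.51] M [ 0.009  0.191 -0.029] w 44.0 gf 0.0
n 1 [-0.014, 0.006, -0.007] [-0.022, 0.053, 0.117]
n 3 [0.001, -0.151, -0.381] [-0.007, 0.018, 0.039]
[ 0.28574695  0.23822032  1.76045513 -0.38916035  1.26398018 -1.16967438]
```

servo_tool([
  [[0,0,-0.15,-0.38,0,0,0],[0,0,-0.15,-0.38,0,0,0],[0,0,-0.15,-0.38,0,0,0],[0,0,0,0,0,0,0],[1,0,0,0,0,0,0]],
])

```text
t: 12.5
ee_pos: [519.8, 59.9, 329.1]
orientation: [-0.039, 3.075, -0.596]
ft_force: [1.0, 0.7, 0.3]
width: 39.8
grasp_force: 0.0
```

servo_tool([
  [[1,0,0,0,0,0,0],[1,0,0,0,0,0,0],[1,0,0,0,0,0,0],[1,0,0,0,0,0,0]],
])

```text
t: 12.83
ee_pos: [520.2, 60.8, 329.6]
orientation: [-0.042, 3.073, -0.596]
ft_force: [0.1, 0.0, 0.7]
width: 14.2
grasp_force: 0.3
```

```bash
cat >> h.py <<'E'
D=.150 # sensor above grasp point, m
def tau():  # torque of the drum on the hand about the shaft, peg angle from tool tilt and place
    o=readout.get_obs(); p,T=cur(); S=np.array([Sx,Sy,[0,0,1]]); z=S@T.as_matrix()[:,2]
    g=S@(p-Cc)+61*z; F=S@o['ft_force']; M=S@o['moment']; tilt=np.arctan2(-z[0],-z[2])
    s=(g-D*1e3*z)/1e3; My=M[1]+.5*np.sin(tilt)
    t=s[2]*F[0]-s[0]*F[2]+My
    phi=np.degrees(np.arctan2(g[0],g[2])); ph=np.arctan2(g[0],g[2]); r=np.hypot(g[0],g[2])
    fr=F[0]*np.sin(ph)+F[2]*np.cos(ph); ft=F[0]*np.cos(ph)-F[2]*np.sin(ph)
    print(f"t {o['t']:.2f} phi {phi:.1f} tilt {np.degrees(tilt):.1f} r {r:.1f} y {g[1]:.1f} tau {t:.3f} Ft*r {ft*r/1e3:.3f} Mg {t-ft*r/1e3:.3f} Fr {fr:.1f} Fy {F[1]:.1f} M {M.round(2)} w {o['width']:.1f} gf {o['grasp_force']:.0f} drum {phi+np.degrees(t/4):.1f}")
    open('tau.txt','a').write(json.dumps([float(phi),float(t),float(ft*r/1e3)])+'\n')
E
python3 - <<'E'
from h import *
tau()
for a,b in((-22,-7),(-7,8),(8,23),(23,38)):
    n=5
    for i in range(n):
        s=a+(b-a)*i/n; go(target(s,116),target(s+(b-a)/n,116),1)
print(readout.get_obs()['qpos'])
E
```

```text
t 12.83 phi -22.1 tilt -22.0 r 116.6 y 0.3 tau 0.152 Ft*r 0.028 Mg 0.124 Fr 0.7 Fy 0.1 M [-0.02  0.27 -0.  ] w 14.2 gf 0 drum -19.9
n 1 [0.008, -0.217, 0.081] [0.6, 0.022, -0.0]
n 1 [0.008, -0.221, 0.07] [0.6, 0.022, 0.0]
n 1 [0.008, -0.224, 0.058] [0.6, 0.022, -0.0]
n 1 [0.008, -0.227, 0.046] [0.6, 0.022, 0.0]
n 1 [0.009, -0.229, 0.034] [0.6, 0.022, -0.0]
n 1 [0.009, -0.23, 0.022] [0.6, 0.022, -0.0]
n 1 [0.009, -0.231, 0.01] [0.6, 0.022, -0.0]
n 1 [0.009, -0.231, -0.002] [0.6, 0.022, -0.0]
n 1 [0.009, -0.231, -0.014] [0.6, 0.022, 0.0]
n 1 [0.009, -0.23, -0.026] [0.6, 0.022, 0.0]
n 1 [0.009, -0.228, -0.038] [0.6, 0.022, -0.0]
n 1 [0.008, -0.226, -0.05] [0.6, 0.022, -0.0]
n 1 [0.008, -0.223, -0.062] [0.6, 0.022, -0.0]
n 1 [0.008, -0.22, -0.074] [0.6, 0.022, 0.0]
n 1 [0.008, -0.215, -0.085] [0.6, 0.022, -0.0]
n 1 [0.008, -0.211, -0.096] [0.6, 0.022, -0.0]
n 1 [0.008, -0.205, -0.107] [0.6, 0.022, 0.0]
n 1 [0.007, -0.199, -0.118] [0.6, 0.022, -0.0]
n 1 [0.007, -0.193, -0.128] [0.6, 0.022, -0.0]
n 1 [0.007, -0.186, -0.138] [0.6, 0.022, 0.0]
[ 0.25428731  0.28189924  1.81550003 -0.40979071  1.16146728 -1.15653445]
```

servo_tool([
  [[1,0.008,-0.217,0.081,0.6,0.022,0],[1,0.008,-0.22,0.07,0.6,0.022,0],[1,0.008,-0.224,0.058,0.6,0.022,0],[1,0.008,-0.227,0.046,0.6,0.022,0],[1,0.009,-0.229,0.034,0.6,0.022,0]],
])

```text
t: 13.25
ee_pos: [521.8, 16.1, 341.0]
orientation: [-0.044, 3.131, -0.185]
ft_force: [0.3, 1.9, -5.0]
width: 13.6
grasp_force: 30.0
```

```bash
python3 -c "
from h import *
tau()"
```

```text
t 13.25 phi -7.3 tilt -6.8 r 116.3 y 0.3 tau -0.373 Ft*r -0.291 Mg -0.082 Fr -4.8 Fy 0.4 M [0.07 0.35 0.03] w 13.6 gf 30 drum -12.6
```

servo_tool([
  [[1,0.009,-0.23,0.022,0.6,0.022,0],[1,0.009,-0.23,0.01,0.6,0.022,0],[1,0.009,-0.23,-0.002,0.6,0.022,0],[1,0.009,-0.23,-0.014,0.6,0.022,0],[1,0.009,-0.23,-0.026,0.6,0.022,0]],
])

```text
t: 13.67
ee_pos: [523.6, -30.1, 340.3]
orientation: [0.043, -3.132, -0.225]
ft_force: [-0.1, 2.6, -5.6]
width: 13.2
grasp_force: 30.0
```

```bash
python3 -c "
from h import *
tau()"
```

```text
t 13.67 phi 7.7 tilt 8.2 r 116.0 y 0.3 tau -0.277 Ft*r -0.216 Mg -0.061 Fr -5.9 Fy 0.0 M [ 0.17  0.14 -0.04] w 13.2 gf 30 drum 3.7
```

servo_tool([
  [[1,0.009,-0.228,-0.038,0.6,0.022,0],[1,0.008,-0.226,-0.05,0.6,0.022,0],[1,0.008,-0.223,-0.062,0.6,0.022,0],[1,0.008,-0.22,-0.074,0.6,0.022,0],[1,0.008,-0.215,-0.085,0.6,0.022,0]],
])

```text
t: 14.08
ee_pos: [525.2, -74.6, 327.8]
orientation: [0.042, -3.07, -0.631]
ft_force: [0.9, 3.9, -6.4]
width: 13.1
grasp_force: 30.0
```

Run:
```python
from h import *
tau()
print(readout.get_obs()['qpos'])
for s in range(23,47,3): go(target(s,116),target(s+3,116),1)
```

```text
t 14.08 phi 22.8 tilt 23.2 r 115.8 y 0.3 tau -0.117 Ft*r -0.126 Mg 0.009 Fr -7.4 Fy 1.0 M [ 0.22 -0.03 -0.1 ] w 13.1 gf 30 drum 21.1
[-0.32449435  0.31073272  1.78400707  0.40385452  1.2234932  -2.09593681]
n 1 [0.008, -0.211, -0.096] [0.6, 0.022, -0.0]
n 1 [0.008, -0.205, -0.107] [0.6, 0.022, 0.0]
n 1 [0.007, -0.199, -0.118] [0.6, 0.022, -0.0]
n 1 [0.007, -0.193, -0.128] [0.6, 0.022, -0.0]
n 1 [0.007, -0.186, -0.138] [0.6, 0.022, 0.0]
n 1 [0.007, -0.179, -0.147] [0.6, 0.022, 0.0]
n 1 [0.006, -0.171, -0.157] [0.6, 0.022, -0.0]
n 1 [0.006, -0.162, -0.165] [0.6, 0.022, 0.0]
```

servo_tool([
  [[1,0.008,-0.21,-0.096,0.6,0.022,0],[1,0.008,-0.205,-0.107,0.6,0.022,0],[1,0.007,-0.2,-0.118,0.6,0.022,0],[1,0.007,-0.193,-0.128,0.6,0.022,0],[1,0.007,-0.186,-0.138,0.6,0.022,0]],
])

```text
t: 14.5
ee_pos: [526.7, -114.3, 304.2]
orientation: [0.041, -2.955, -1.024]
ft_force: [1.5, 5.2, -4.5]
width: 13.6
grasp_force: 30.0
```

Run:
```python
from h import *
tau()
print(readout.get_obs()['qpos'])
go(target(38,116),target(38,165),3); go(target(38,165),target(-22,165),10)
for i in range(10): go(target(38-6*i,165),target(32-6*i,165),1)
```

```text
t 14.50 phi 37.8 tilt 38.2 r 115.5 y 0.2 tau -0.121 Ft*r -0.145 Mg 0.025 Fr -6.7 Fy 1.7 M [ 0.15 -0.1  -0.15] w 13.6 gf 30 drum 36.1
[-0.46940418  0.43101497  1.74456451  0.58611193  1.36882318 -2.3085112 ]
n 3 [0.009, -0.251, 0.322] [0.0, 0.0, 0.0]
n 10 [-0.021, 0.559, 0.079] [-1.199, -0.045, -0.0]
n 1 [-0.018, 0.484, 0.339] [-1.199, -0.045, -0.0]
n 1 [-0.019, 0.517, 0.287] [-1.199, -0.045, -0.0]
n 1 [-0.02, 0.544, 0.231] [-1.199, -0.045, 0.0]
n 1 [-0.021, 0.565, 0.173] [-1.199, -0.045, -0.0]
n 1 [-0.022, 0.58, 0.113] [-1.199, -0.045, 0.0]
n 1 [-0.022, 0.589, 0.052] [-1.199, -0.045, -0.0]
n 1 [-0.022, 0.591, -0.01] [-1.199, -0.045, 0.0]
n 1 [-0.022, 0.587, -0.072] [-1.199, -0.045, -0.0]
n 1 [-0.021, 0.576, -0.133] [-1.199, -0.045, 0.0]
n 1 [-0.021, 0.559, -0.193] [-1.199, -0.045, -0.0]
```

Run:
```python
from h import *
go(target(38,116),target(38,165),3)
for i in range(12): go(target(38-5*i,165),target(33-5*i,165),1)
```

```text
n 3 [0.009, -0.251, 0.322] [0.0, 0.0, 0.0]
n 1 [-0.015, 0.401, 0.286] [-0.999, -0.037, -0.0]
n 1 [-0.016, 0.424, 0.25] [-0.999, -0.037, 0.0]
n 1 [-0.017, 0.445, 0.212] [-0.999, -0.037, 0.0]
n 1 [-0.017, 0.461, 0.173] [-0.999, -0.037, 0.0]
n 1 [-0.018, 0.475, 0.132] [-0.999, -0.037, -0.0]
n 1 [-0.018, 0.484, 0.09] [-0.999, -0.037, 0.0]
n 1 [-0.018, 0.49, 0.047] [-0.999, -0.037, -0.0]
n 1 [-0.018, 0.493, 0.004] [-0.999, -0.037, -0.0]
n 1 [-0.018, 0.491, -0.039] [-0.999, -0.037, 0.0]
n 1 [-0.018, 0.486, -0.081] [-0.999, -0.037, 0.0]
n 1 [-0.018, 0.477, -0.123] [-0.999, -0.037, -0.0]
n 1 [-0.017, 0.464, -0.165] [-0.999, -0.037, 0.0]
```

servo_tool([
  [[0,0,0,0,0,0,0],[0,0,0,0,0,0,0],[0,0.009,-0.25,0.32,0,0,0],[0,0.009,-0.25,0.32,0,0,0],[0,0.009,-0.25,0.32,0,0,0]],
])

```text
t: 14.92
ee_pos: [527.6, -143.9, 343.8]
orientation: [0.042, -2.957, -1.016]
ft_force: [0.4, -0.4, -0.0]
width: 42.4
grasp_force: 0.0
```

servo_tool([
  [[0,-0.015,0.4,0.286,-1,-0.037,0],[0,-0.016,0.424,0.25,-1,-0.037,0],[0,-0.017,0.445,0.212,-1,-0.037,0],[0,-0.017,0.461,0.173,-1,-0.037,0],[0,-0.018,0.475,0.132,-1,-0.037,0]],
])

```text
t: 15.33
ee_pos: [524.4, -55.1, 387.0]
orientation: [-0.043, 3.121, 0.347]
ft_force: [0.8, 1.1, -0.7]
width: 43.8
grasp_force: 0.0
```

servo_tool([
  [[0,-0.018,0.484,0.09,-1,-0.037,0],[0,-0.018,0.49,0.047,-1,-0.037,0],[0,-0.018,0.493,0.004,-1,-0.037,0],[0,-0.018,0.49,-0.039,-1,-0.037,0],[0,-0.018,0.486,-0.08,-1,-0.037,0]],
])

```text
t: 15.75
ee_pos: [520.8, 43.3, 388.0]
orientation: [-0.044, 3.111, -0.333]
ft_force: [-0.1, 0.2, -0.0]
width: 43.8
grasp_force: 0.0
```

servo_tool([
  [[0,-0.018,0.477,-0.123,-1,-0.037,0],[0,-0.017,0.464,-0.165,-1,-0.037,0],[0,0,0,0,0,0,0],[0,0,0,0,0,0,0],[0,0,0,0,0,0,0]],
])

```text
t: 16.17
ee_pos: [519.2, 79.6, 374.8]
orientation: [-0.044, 3.073, -0.595]
ft_force: [0.2, -0.6, -0.3]
width: 43.9
grasp_force: 0.0
```

Run:
```python
from h import *
tau(); go(cur(),target(-23.5,116),4)
im=vision.get_image('scene')[60:220,100:310,::-1]
cv2.imwrite('pics/s3.png',cv2.resize(im,None,fx=3.7,fy=3.7,interpolation=2))
```

```text
t 16.17 phi -22.2 tilt -21.9 r 165.6 y 0.1 tau 0.149 Ft*r 0.079 Mg 0.070 Fr -0.5 Fy 0.2 M [ 0.04  0.18 -0.06] w 43.9 gf 0 drum -20.1
n 4 [0.004, -0.093, -0.297] [-0.08, 0.014, 0.021]
```

View pics/s3.png

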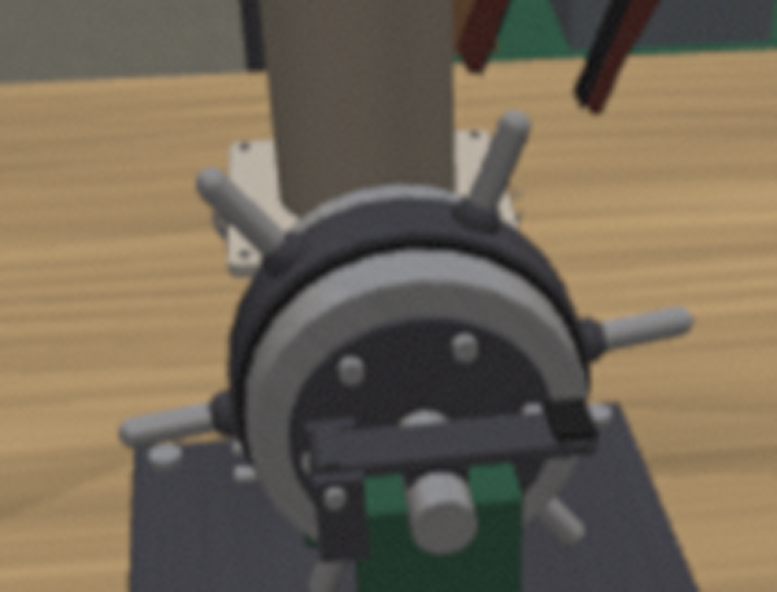

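servo_tool([
  [[0,0.004,-0.112,-0.29,0,0,0],[0,0.004,-0.112,-0.29,0,0,0],[0,0.004,-0.112,-0.29,0,0,0],[0,0.004,-0.112,-0.29,0,0,0],[0,0,0,0,0,0,0]],
])

```text
t: 16.63
ee_pos: [519.1, 59.1, 326.5]
orientation: [-0.038, 3.077, -0.597]
ft_force: [-1.3, 0.2, 0.4]
width: 43.9
grasp_force: 0.0
```

servo_tool([
  [[1,0,0,0,0,0,0],[1,0,0,0,0,0,0],[1,0,0,0,0,0,0],[1,0,0,0,0,0,0],[1,0,0,0,0,0,0]],
])

```text
t: 17.05
ee_pos: [520.2, 61.5, 328.3]
orientation: [-0.042, 3.073, -0.596]
ft_force: [-0.2, -0.1, 0.6]
width: 13.7
grasp_force: 0.2
```

```bash
python3 -c "
from h import *
tau()"
```

```text
t 17.05 phi -22.6 tilt -22.0 r 115.6 y 0.3 tau 0.174 Ft*r 0.032 Mg 0.142 Fr 0.6 Fy -0.2 M [0.   0.29 0.04] w 13.7 gf 0 drum -20.1
```

servo_tool([
  [[1,0.008,-0.217,0.081,0.6,0.022,0],[1,0.008,-0.22,0.07,0.6,0.022,0],[1,0.008,-0.224,0.058,0.6,0.022,0],[1,0.008,-0.227,0.046,0.6,0.022,0],[1,0.009,-0.229,0.034,0.6,0.022,0]],
])

```text
t: 17.47
ee_pos: [521.7, 16.6, 339.9]
orientation: [-0.044, 3.13, -0.186]
ft_force: [0.1, 0.3, -3.3]
width: 13.5
grasp_force: 30.0
```

```bash
python3 -c "
from h import *
tau()"
```

```text
t 17.47 phi -7.6 tilt -6.8 r 115.3 y 0.2 tau -0.108 Ft*r -0.088 Mg -0.019 Fr -3.2 Fy 0.1 M [-0.02  0.15  0.02] w 13.5 gf 30 drum -9.1
```

servo_tool([
  [[1,0.009,-0.23,0.022,0.6,0.022,0],[1,0.009,-0.23,0.01,0.6,0.022,0],[1,0.009,-0.23,-0.002,0.6,0.022,0],[1,0.009,-0.23,-0.014,0.6,0.022,0],[1,0.009,-0.23,-0.026,0.6,0.022,0]],
])

```text
t: 17.88
ee_pos: [523.5, -29.4, 339.4]
orientation: [0.044, -3.132, -0.225]
ft_force: [-0.8, 2.4, -1.6]
width: 13.3
grasp_force: 30.0
```

```bash
python3 -c "
from h import *
tau()"
```

```text
t 17.88 phi 7.5 tilt 8.2 r 115.0 y 0.2 tau -0.413 Ft*r -0.253 Mg -0.160 Fr -1.9 Fy -0.7 M [-0.05  0.09  0.01] w 13.3 gf 30 drum 1.5
```

servo_tool([
  [[1,0.009,-0.228,-0.038,0.6,0.022,0],[1,0.008,-0.226,-0.05,0.6,0.022,0],[1,0.008,-0.223,-0.062,0.6,0.022,0],[1,0.008,-0.22,-0.074,0.6,0.022,0],[1,0.008,-0.215,-0.085,0.6,0.022,0]],
])

```text
t: 18.3
ee_pos: [525.1, -73.8, 327.0]
orientation: [0.043, -3.07, -0.631]
ft_force: [-0.2, 2.3, -0.6]
width: 13.6
grasp_force: 30.0
```

```bash
python3 -c "
from h import *
tau()"
```

```text
t 18.30 phi 22.6 tilt 23.2 r 114.7 y 0.2 tau -0.199 Ft*r -0.219 Mg 0.020 Fr -1.4 Fy -0.1 M [-0.06  0.11 -0.03] w 13.6 gf 30 drum 19.7
```

servo_tool([
  [[1,0.008,-0.21,-0.096,0.6,0.022,0],[1,0.008,-0.205,-0.107,0.6,0.022,0],[1,0.007,-0.2,-0.118,0.6,0.022,0],[1,0.007,-0.193,-0.128,0.6,0.022,0],[1,0.007,-0.186,-0.138,0.6,0.022,0]],
])

```text
t: 18.72
ee_pos: [526.6, -113.5, 303.5]
orientation: [0.041, -2.955, -1.025]
ft_force: [-0.2, 4.8, -0.9]
width: 13.2
grasp_force: 30.0
```

```bash
python3 -c "
from h import *
tau()"
```

```text
t 18.72 phi 37.7 tilt 38.3 r 114.5 y 0.2 tau -0.287 Ft*r -0.366 Mg 0.079 Fr -3.6 Fy -0.0 M [ 0.01  0.24 -0.02] w 13.2 gf 30 drum 33.6
```

servo_tool([
  [[0,0,0,0,0,0,0],[0,0,0,0,0,0,0],[0,0.009,-0.25,0.32,0,0,0],[0,0.009,-0.25,0.32,0,0,0],[0,0.009,-0.25,0.32,0,0,0]],
])

```text
t: 19.13
ee_pos: [527.6, -143.2, 342.3]
orientation: [0.042, -2.957, -1.016]
ft_force: [0.4, 0.3, -0.4]
width: 42.0
grasp_force: 0.0
```

servo_tool([
  [[0,-0.015,0.4,0.286,-1,-0.037,0],[0,-0.016,0.424,0.25,-1,-0.037,0],[0,-0.017,0.445,0.212,-1,-0.037,0],[0,-0.017,0.461,0.173,-1,-0.037,0],[0,-0.018,0.475,0.132,-1,-0.037,0]],
])

```text
t: 19.55
ee_pos: [524.5, -54.4, 385.6]
orientation: [-0.043, 3.121, 0.347]
ft_force: [1.0, 0.5, -0.2]
width: 43.8
grasp_force: 0.0
```

servo_tool([
  [[0,-0.018,0.484,0.09,-1,-0.037,0],[0,-0.018,0.49,0.047,-1,-0.037,0],[0,-0.018,0.493,0.004,-1,-0.037,0],[0,-0.018,0.49,-0.039,-1,-0.037,0],[0,-0.018,0.486,-0.08,-1,-0.037,0]],
])

```text
t: 19.97
ee_pos: [520.8, 44.0, 386.5]
orientation: [-0.044, 3.11, -0.333]
ft_force: [0.2, 0.9, 0.5]
width: 43.8
grasp_force: 0.0
```

servo_tool([
  [[0,-0.018,0.477,-0.123,-1,-0.037,0],[0,-0.017,0.464,-0.165,-1,-0.037,0],[0,0,0,0,0,0,0],[0,0,0,0,0,0,0],[0,0,0,0,0,0,0]],
])

```text
t: 20.38
ee_pos: [519.2, 80.3, 373.5]
orientation: [-0.045, 3.072, -0.595]
ft_force: [0.4, -0.3, -0.0]
width: 43.6
grasp_force: 0.0
```

Run:
```python
from h import *
tau()
im=vision.get_image('scene')[60:220,100:310,::-1]
cv2.imwrite('pics/s4.png',cv2.resize(im,None,fx=3.7,fy=3.7,interpolation=2))
for a in (-22,-24,-26): go(cur(),target(a,117),4)
```

```text
t 20.38 phi -22.6 tilt -21.9 r 164.6 y 0.1 tau 0.041 Ft*r 0.038 Mg 0.002 Fr -0.1 Fy 0.4 M [ 0.    0.15 -0.01] w 43.6 gf 0 drum -22.1
n 4 [0.004, -0.117, -0.272] [-0.005, 0.018, 0.025]
n 4 [0.003, -0.081, -0.288] [-0.105, 0.015, 0.024]
n 4 [0.002, -0.046, -0.304] [-0.205, 0.012, 0.024]
```

View pics/s4.png

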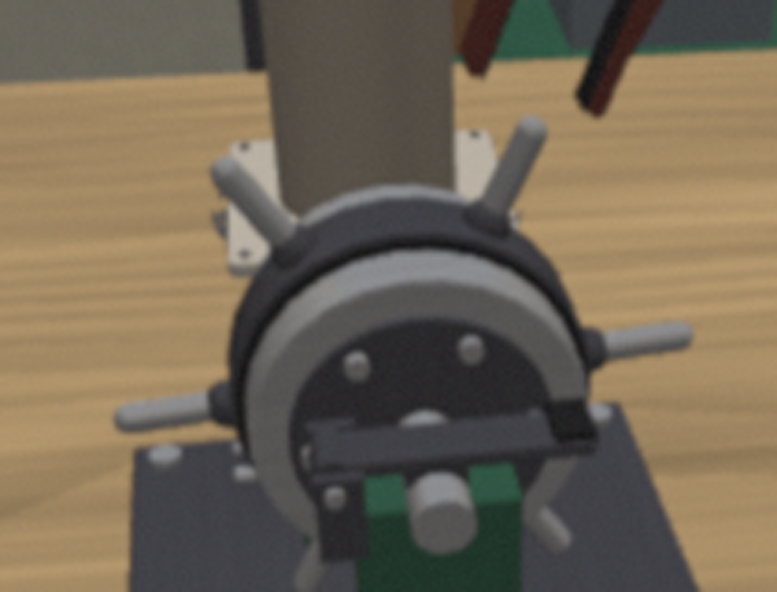

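servo_tool([
  [[0,0.002,-0.046,-0.304,-0.2,0.012,0.02],[0,0.002,-0.046,-0.304,-0.2,0.012,0.02],[0,0.002,-0.046,-0.304,-0.2,0.012,0.02],[0,0.002,-0.046,-0.304,-0.2,0.012,0.02],[0,0,0,0,0,0,0]],
])

```text
t: 20.85
ee_pos: [518.1, 71.6, 320.6]
orientation: [-0.056, 3.059, -0.71]
ft_force: [-1.0, -0.2, -0.6]
width: 43.9
grasp_force: 0.0
```

servo_tool([
  [[1,0,0,0,0,0,0],[1,0,0,0,0,0,0],[1,0,0,0,0,0,0],[1,0,0,0,0,0,0],[1,0,0,0,0,0,0]],
])

```text
t: 21.27
ee_pos: [519.7, 72.7, 324.7]
orientation: [-0.055, 3.054, -0.704]
ft_force: [0.3, 1.5, -0.4]
width: 14.4
grasp_force: 0.2
```

Run:
```python
from h import *
tau()
import collections
for a in np.arange(-26,43,2): go(target(a,116),target(a+2,116),1)
```

```text
t 21.27 phi -26.3 tilt -25.9 r 117.0 y 0.1 tau -0.312 Ft*r -0.179 Mg -0.133 Fr 0.3 Fy 0.3 M [0.05 0.32 0.03] w 14.4 gf 0 drum -30.8
n 1 [0.005, -0.14, 0.065] [0.4, 0.015, 0.0]
n 1 [0.005, -0.142, 0.06] [0.4, 0.015, 0.0]
n 1 [0.005, -0.144, 0.055] [0.4, 0.015, 0.0]
n 1 [0.005, -0.146, 0.05] [0.4, 0.015, 0.0]
n 1 [0.006, -0.148, 0.045] [0.4, 0.015, 0.0]
n 1 [0.006, -0.149, 0.04] [0.4, 0.015, -0.0]
n 1 [0.006, -0.15, 0.035] [0.4, 0.015, 0.0]
n 1 [0.006, -0.152, 0.029] [0.4, 0.015, -0.0]
n 1 [0.006, -0.152, 0.024] [0.4, 0.015, 0.0]
n 1 [0.006, -0.153, 0.019] [0.4, 0.015, 0.0]
n 1 [0.006, -0.154, 0.013] [0.4, 0.015, -0.0]
n 1 [0.006, -0.154, 0.008] [0.4, 0.015, -0.0]
n 1 [0.006, -0.154, 0.003] [0.4, 0.015, -0.0]
n 1 [0.006, -0.154, -0.003] [0.4, 0.015, 0.0]
n 1 [0.006, -0.154, -0.008] [0.4, 0.015, 0.0]
n 1 [0.006, -0.154, -0.013] [0.4, 0.015, 0.0]
n 1 [0.006, -0.153, -0.019] [0.4, 0.015, 0.0]
n 1 [0.006, -0.152, -0.024] [0.4, 0.015, -0.0]
n 1 [0.006, -0.152, -0.029] [0.4, 0.015, 0.0]
n 1 [0.006, -0.15, -0.035] [0.4, 0.015, -0.0]
n 1 [0.006, -0.149, -0.04] [0.4, 0.015, 0.0]
n 1 [0.006, -0.148, -0.045] [0.4, 0.015, -0.0]
n 1 [0.005, -0.146, -0.05] [0.4, 0.015, 0.0]
n 1 [0.005, -0.144, -0.055] [0.4, 0.015, -0.0]
n 1 [0.005, -0.142, -0.06] [0.4, 0.015, 0.0]
n 1 [0.005, -0.14, -0.065] [0.4, 0.015, -0.0]
n 1 [0.005, -0.138, -0.07] [0.4, 0.015, 0.0]
n 1 [0.005, -0.135, -0.075] [0.4, 0.015, -0.0]
n 1 [0.005, -0.132, -0.08] [0.4, 0.015, 0.0]
n 1 [0.005, -0.129, -0.084] [0.4, 0.015, 0.0]
n 1 [0.005, -0.126, -0.089] [0.4, 0.015, -0.0]
n 1 [0.005, -0.123, -0.093] [0.4, 0.015, 0.0]
n 1 [0.004, -0.12, -0.097] [0.4, 0.015, 0.0]
n 1 [0.004, -0.116, -0.101] [0.4, 0.015, -0.0]
n 1 [0.004, -0.113, -0.105] [0.4, 0.015, -0.0]
```

servo_tool([
  [[1,0.005,-0.14,0.065,0.4,0.015,0],[1,0.005,-0.142,0.06,0.4,0.015,0],[1,0.005,-0.144,0.055,0.4,0.015,0],[1,0.005,-0.146,0.05,0.4,0.015,0],[1,0.006,-0.148,0.045,0.4,0.015,0]],
])

```text
t: 21.68
ee_pos: [520.8, 44.0, 335.7]
orientation: [-0.057, 3.107, -0.431]
ft_force: [-0.4, 2.1, -3.2]
width: 13.4
grasp_force: 30.0
```

servo_tool([
  [[1,0.006,-0.149,0.04,0.4,0.015,0],[1,0.006,-0.15,0.035,0.4,0.015,0],[1,0.006,-0.152,0.03,0.4,0.015,0]],
])

```text
t: 21.93
ee_pos: [521.5, 25.9, 339.9]
orientation: [-0.057, 3.127, -0.268]
ft_force: [1.2, 2.6, -3.2]
width: 13.5
grasp_force: 30.0
```

```bash
python3 -c "
from h import *
tau()"
```

```text
t 21.93 phi -10.5 tilt -9.8 r 116.7 y 0.1 tau -0.513 Ft*r -0.359 Mg -0.154 Fr -2.6 Fy 1.3 M [0.06 0.39 0.03] w 13.5 gf 30 drum -17.9
```

servo_tool([
  [[1,0.006,-0.152,0.024,0.4,0.015,0],[1,0.006,-0.153,0.019,0.4,0.015,0],[1,0.006,-0.154,0.013,0.4,0.015,0]],
])

```text
t: 22.18
ee_pos: [522.1, 7.6, 342.1]
orientation: [-0.058, 3.139, -0.104]
ft_force: [1.1, 2.5, -3.0]
width: 13.4
grasp_force: 30.0
```

```bash
python3 -c "
from h import *
tau()"
```

```text
t 22.18 phi -4.6 tilt -3.8 r 116.6 y 0.1 tau -0.376 Ft*r -0.315 Mg -0.061 Fr -2.8 Fy 1.2 M [ 0.04  0.37 -0.06] w 13.4 gf 30 drum -10.0
```

servo_tool([
  [[1,0.006,-0.154,0.008,0.4,0.015,0],[1,0.006,-0.154,0.003,0.4,0.015,0],[1,0.006,-0.154,-0.003,0.4,0.015,0]],
])

```text
t: 22.43
ee_pos: [522.9, -10.9, 342.4]
orientation: [0.058, -3.139, -0.06]
ft_force: [0.4, 2.6, -2.5]
width: 13.2
grasp_force: 30.0
```

```bash
python3 -c "
from h import *
tau()"
```

```text
t 22.43 phi 1.4 tilt 2.2 r 116.5 y 0.1 tau -0.393 Ft*r -0.296 Mg -0.097 Fr -2.6 Fy 0.5 M [ 0.1   0.26 -0.  ] w 13.2 gf 30 drum -4.3
```

servo_tool([
  [[1,0.006,-0.154,-0.008,0.4,0.015,0],[1,0.006,-0.154,-0.013,0.4,0.015,0],[1,0.006,-0.153,-0.019,0.4,0.015,0]],
])

```text
t: 22.68
ee_pos: [523.5, -29.4, 340.8]
orientation: [0.058, -3.129, -0.224]
ft_force: [0.3, 3.7, -2.1]
width: 13.2
grasp_force: 30.0
```

```bash
python3 -c "
from h import *
tau()"
```

```text
t 22.68 phi 7.4 tilt 8.2 r 116.4 y 0.0 tau -0.630 Ft*r -0.397 Mg -0.233 Fr -2.6 Fy 0.5 M [ 0.03  0.2  -0.04] w 13.2 gf 30 drum -1.7
```

servo_tool([
  [[1,0.006,-0.152,-0.024,0.4,0.015,0],[1,0.006,-0.152,-0.03,0.4,0.015,0],[1,0.006,-0.15,-0.035,0.4,0.015,0]],
])

```text
t: 22.93
ee_pos: [524.2, -47.5, 337.3]
orientation: [0.058, -3.111, -0.387]
ft_force: [-0.3, 3.2, -1.4]
width: 13.5
grasp_force: 30.0
```

```bash
python3 -c "
from h import *
tau()"
```

```text
t 22.93 phi 13.3 tilt 14.2 r 116.3 y 0.1 tau -0.466 Ft*r -0.327 Mg -0.139 Fr -2.1 Fy -0.2 M [-0.02  0.16  0.04] w 13.5 gf 30 drum 6.7
```

servo_tool([
  [[1,0.006,-0.149,-0.04,0.4,0.015,0],[1,0.006,-0.148,-0.045,0.4,0.015,0],[1,0.005,-0.146,-0.05,0.4,0.015,0]],
])

```text
t: 23.18
ee_pos: [524.9, -65.2, 331.9]
orientation: [0.058, -3.084, -0.549]
ft_force: [0.2, 4.4, 0.2]
width: 13.3
grasp_force: 30.0
```

```bash
python3 -c "
from h import *
tau()"
```

```text
t 23.18 phi 19.3 tilt 20.2 r 116.1 y 0.1 tau -0.819 Ft*r -0.490 Mg -0.329 Fr -1.3 Fy 0.4 M [ 0.04  0.13 -0.02] w 13.3 gf 30 drum 7.6
```

servo_tool([
  [[1,0.005,-0.144,-0.055,0.4,0.015,0],[1,0.005,-0.142,-0.06,0.4,0.015,0],[1,0.005,-0.14,-0.065,0.4,0.015,0]],
])

```text
t: 23.43
ee_pos: [525.5, -82.3, 324.6]
orientation: [0.058, -3.049, -0.71]
ft_force: [0.5, 3.6, -0.5]
width: 13.5
grasp_force: 30.0
```

```bash
python3 -c "
from h import *
tau()"
```

```text
t 23.43 phi 25.3 tilt 26.2 r 116.0 y 0.0 tau -0.540 Ft*r -0.354 Mg -0.186 Fr -1.9 Fy 0.7 M [ 0.03  0.05 -0.1 ] w 13.5 gf 30 drum 17.6
```

servo_tool([
  [[1,0.005,-0.138,-0.07,0.4,0.015,0],[1,0.005,-0.135,-0.075,0.4,0.015,0],[1,0.005,-0.132,-0.08,0.4,0.015,0]],
])

```text
t: 23.68
ee_pos: [526.1, -98.5, 315.7]
orientation: [0.057, -3.006, -0.868]
ft_force: [0.1, 3.6, 0.3]
width: 12.9
grasp_force: 30.0
```

```bash
python3 -c "
from h import *
tau()"
```

```text
t 23.68 phi 31.3 tilt 32.2 r 116.0 y 0.1 tau -0.527 Ft*r -0.371 Mg -0.156 Fr -1.6 Fy 0.2 M [-0.05  0.05 -0.02] w 12.9 gf 30 drum 23.8
```

servo_tool([
  [[1,0.005,-0.129,-0.084,0.4,0.015,0],[1,0.005,-0.126,-0.089,0.4,0.015,0],[1,0.005,-0.123,-0.093,0.4,0.015,0]],
])

```text
t: 23.93
ee_pos: [526.7, -113.7, 305.1]
orientation: [0.057, -2.955, -1.023]
ft_force: [-1.2, 4.3, 1.1]
width: 13.4
grasp_force: 30.0
```

```bash
python3 -c "
from h import *
tau()
print(readout.get_obs()['qpos'])"
```

```text
t 23.93 phi 37.3 tilt 38.2 r 115.9 y 0.1 tau -0.728 Ft*r -0.478 Mg -0.250 Fr -1.8 Fy -1.0 M [-0.08  0.06  0.01] w 13.4 gf 30 drum 26.9
[-0.46768741  0.43041041  1.74282619  0.58373532  1.37237331 -2.31478903]
```

servo_tool([
  [[1,-0.005,0.123,0.093,-0.4,-0.015,0],[1,-0.005,0.126,0.089,-0.4,-0.015,0],[1,-0.005,0.129,0.084,-0.4,-0.015,0],[1,-0.005,0.132,0.08,-0.4,-0.015,0]],
])

```text
t: 24.27
ee_pos: [525.9, -93.3, 318.8]
orientation: [0.056, -3.023, -0.809]
ft_force: [-0.4, 1.2, -0.7]
width: 13.4
grasp_force: 30.0
```

servo_tool([
  [[1,-0.005,0.135,0.075,-0.4,-0.015,0],[1,-0.005,0.138,0.07,-0.4,-0.015,0],[1,-0.005,0.14,0.065,-0.4,-0.015,0],[1,-0.005,0.142,0.06,-0.4,-0.015,0]],
])

```text
t: 24.6
ee_pos: [525.1, -71.3, 329.5]
orientation: [0.057, -3.075, -0.595]
ft_force: [-0.5, -1.3, -1.2]
width: 13.7
grasp_force: 30.0
```

```bash
python3 -c "
from h import *
tau()"
```

```text
t 24.60 phi 21.6 tilt 21.9 r 116.1 y 0.1 tau 0.405 Ft*r 0.194 Mg 0.210 Fr -0.6 Fy -0.6 M [-0.05 -0.23 -0.06] w 13.7 gf 30 drum 27.4
```

servo_tool([
  [[1,-0.005,0.144,0.055,-0.4,-0.015,0],[1,-0.005,0.146,0.05,-0.4,-0.015,0]],
])

```text
t: 24.77
ee_pos: [524.7, -59.8, 333.7]
orientation: [0.057, -3.095, -0.488]
ft_force: [-1.6, -1.9, -1.1]
width: 13.5
grasp_force: 30.0
```

```bash
python3 -c "
from h import *
tau()"
```

```text
t 24.77 phi 17.7 tilt 17.9 r 116.2 y 0.1 tau 0.496 Ft*r 0.243 Mg 0.253 Fr -0.5 Fy -1.7 M [-0.04 -0.22 -0.01] w 13.5 gf 30 drum 24.8
```

servo_tool([
  [[1,-0.006,0.148,0.045,-0.4,-0.015,0],[1,-0.006,0.149,0.04,-0.4,-0.015,0]],
])

```text
t: 24.93
ee_pos: [524.3, -47.9, 337.2]
orientation: [0.057, -3.112, -0.38]
ft_force: [-1.2, -1.4, -1.7]
width: 12.8
grasp_force: 30.0
```

```bash
python3 -c "
from h import *
tau()"
```

```text
t 24.93 phi 13.7 tilt 13.9 r 116.2 y 0.1 tau 0.399 Ft*r 0.201 Mg 0.198 Fr -1.3 Fy -1.3 M [-0.14 -0.18  0.04] w 12.8 gf 30 drum 19.4
```

servo_tool([
  [[1,-0.006,0.15,0.035,-0.4,-0.015,0],[1,-0.006,0.152,0.03,-0.4,-0.015,0]],
])

```text
t: 25.1
ee_pos: [523.8, -35.8, 339.8]
orientation: [0.057, -3.125, -0.271]
ft_force: [-0.7, -2.7, -1.1]
width: 13.1
grasp_force: 30.0
```

```bash
python3 -c "
from h import *
tau()"
```

```text
t 25.10 phi 9.7 tilt 9.9 r 116.4 y 0.1 tau 0.690 Ft*r 0.328 Mg 0.362 Fr -0.7 Fy -0.8 M [-0.04 -0.15 -0.05] w 13.1 gf 30 drum 19.6
```

servo_tool([
  [[1,-0.006,0.152,0.024,-0.4,-0.015,0],[1,-0.006,0.153,0.019,-0.4,-0.015,0]],
])

```text
t: 25.27
ee_pos: [523.3, -23.6, 341.5]
orientation: [0.057, -3.134, -0.162]
ft_force: [-0.1, -2.6, -1.1]
width: 13.3
grasp_force: 30.0
```

```bash
python3 -c "
from h import *
tau()"
```

```text
t 25.27 phi 5.7 tilt 5.9 r 116.4 y 0.1 tau 0.664 Ft*r 0.313 Mg 0.351 Fr -0.8 Fy -0.2 M [-0.09 -0.1   0.01] w 13.3 gf 30 drum 15.2
```

servo_tool([
  [[1,-0.006,0.154,0.013,-0.4,-0.015,0],[1,-0.006,0.154,0.008,-0.4,-0.015,0],[1,-0.006,0.154,0.003,-0.4,-0.015,0]],
])

```text
t: 25.52
ee_pos: [522.6, -5.1, 342.5]
orientation: [0.057, -3.14, 0.003]
ft_force: [-0.4, -1.7, -0.7]
width: 13.4
grasp_force: 30.0
```

```bash
python3 -c "
from h import *
tau()"
```

```text
t 25.52 phi -0.3 tilt -0.1 r 116.5 y 0.1 tau 0.361 Ft*r 0.197 Mg 0.164 Fr -0.7 Fy -0.4 M [-0.13 -0.09 -0.  ] w 13.4 gf 30 drum 4.9
```

servo_tool([
  [[1,-0.006,0.154,-0.003,-0.4,-0.015,0],[1,-0.006,0.154,-0.008,-0.4,-0.015,0],[1,-0.006,0.154,-0.013,-0.4,-0.015,0]],
])

```text
t: 25.77
ee_pos: [522.0, 13.4, 341.6]
orientation: [-0.057, 3.136, -0.167]
ft_force: [-0.5, -2.6, -0.9]
width: 13.4
grasp_force: 30.0
```

```bash
python3 -c "
from h import *
tau()"
```

```text
t 25.77 phi -6.3 tilt -6.1 r 116.6 y 0.1 tau 0.544 Ft*r 0.284 Mg 0.260 Fr -1.2 Fy -0.6 M [-0.05 -0.05 -0.06] w 13.4 gf 30 drum 1.5
```

servo_tool([
  [[1,-0.006,0.153,-0.019,-0.4,-0.015,0],[1,-0.006,0.152,-0.024,-0.4,-0.015,0],[1,-0.006,0.152,-0.03,-0.4,-0.015,0]],
])

```text
t: 26.02
ee_pos: [521.3, 31.7, 338.7]
orientation: [-0.056, 3.121, -0.331]
ft_force: [-0.3, -2.4, 1.1]
width: 13.2
grasp_force: 30.0
```

```bash
python3 -c "
from h import *
tau()"
```

```text
t 26.02 phi -12.2 tilt -12.1 r 116.7 y 0.1 tau 0.556 Ft*r 0.304 Mg 0.252 Fr 0.6 Fy -0.4 M [-0.13 -0.03  0.04] w 13.2 gf 30 drum -4.3
```

servo_tool([
  [[1,-0.006,0.15,-0.035,-0.4,-0.015,0],[1,-0.006,0.149,-0.04,-0.4,-0.015,0],[1,-0.006,0.148,-0.045,-0.4,-0.015,0]],
])

```text
t: 26.27
ee_pos: [520.6, 49.6, 334.0]
orientation: [-0.056, 3.097, -0.493]
ft_force: [-1.1, -2.2, 0.3]
width: 13.6
grasp_force: 30.0
```

```bash
python3 -c "
from h import *
tau()"
```

```text
t 26.27 phi -18.2 tilt -18.1 r 116.9 y 0.1 tau 0.446 Ft*r 0.249 Mg 0.198 Fr -0.4 Fy -1.2 M [-0.05  0.03 -0.03] w 13.6 gf 30 drum -11.8
```

servo_tool([
  [[1,-0.005,0.146,-0.05,-0.4,-0.015,0],[1,-0.005,0.144,-0.055,-0.4,-0.015,0],[1,-0.005,0.142,-0.06,-0.4,-0.015,0]],
])

```text
t: 26.52
ee_pos: [520.0, 66.9, 327.4]
orientation: [-0.055, 3.065, -0.654]
ft_force: [-0.0, -2.5, 0.9]
width: 13.4
grasp_force: 30.0
```

```bash
python3 -c "
from h import *
tau()"
```

```text
t 26.52 phi -24.2 tilt -24.1 r 117.0 y 0.1 tau 0.587 Ft*r 0.314 Mg 0.273 Fr -0.2 Fy -0.1 M [-0.12  0.07  0.02] w 13.4 gf 30 drum -15.7
```

```bash
cat > fit.py <<'E'
import numpy as np
P=[(-12.6,-.373),(3.7,-.277),(21.1,-.117),(36.1,-.121),(50.9,-.108),(61.5,-.413),(79.7,-.199),(93.6,-.287),(102,-.513),(110,-.376),(115.7,-.393),(118.3,-.63),(126.7,-.466),(127.6,-.819),(137.6,-.54),(143.8,-.527),(146.9,-.728)]
N=[(147.4,.405),(144.8,.496),(139.4,.399),(139.6,.69),(135.2,.664),(124.9,.361),(121.5,.544),(115.7,.556),(108.2,.446),(104.3,.587)]
E=[(-15,.895),(-30,.861),(-45,.81)]
def fit(D):
    d=np.radians([x[0] for x in D]); y=np.array([x[1] for x in D]); s=np.array([x[2] for x in D])
    X=np.c_[np.cos(d),np.sin(d),-s]; c,res,_,_=np.linalg.lstsq(X,y,rcond=None)
    # G=A sin(d+h), h=slug angle at drum 0 -> down when d+h=180
    h=np.degrees(np.arctan2(c[0],c[1])); sd=np.sqrt(((X@c-y)**2).sum()/(len(y)-3)); cov=np.linalg.inv(X.T@X)*sd**2
    print('A',np.hypot(c[0],c[1]).round(3),'drag',c[2].round(3),'down at',(180-h).round(1),'sd',sd.round(3),'ang sd',np.degrees(np.sqrt(np.trace(cov[:2,:2])/2)/np.hypot(*c[:2])).round(1))
a=[(*x,1) for x in P]; b=[(*x,-1) for x in N]; e=[(*x,-1) for x in E]
fit(a+b); fit(a+b+e); fit(a); fit(b+e)
E
python3 fit.py
```

```text
A 0.317 drag 0.529 down at 124.5 sd 0.128 ang sd 8.2
A 0.366 drag 0.556 down at 121.8 sd 0.132 ang sd 6.6
A 0.378 drag 0.56 down at 127.7 sd 0.125 ang sd 13.0
A 0.179 drag 0.678 down at 59.0 sd 0.109 ang sd 30.3
```

servo_tool([
  [[1,0.005,-0.142,0.06,0.4,0.015,0],[1,0.005,-0.144,0.055,0.4,0.015,0],[1,0.005,-0.146,0.05,0.4,0.015,0],[1,0.006,-0.148,0.045,0.4,0.015,0],[1,0.006,-0.149,0.04,0.4,0.015,0]],
])

```text
t: 26.93
ee_pos: [521.1, 37.7, 337.4]
orientation: [-0.057, 3.115, -0.378]
ft_force: [0.1, 1.6, 0.4]
width: 12.9
grasp_force: 30.0
```

servo_tool([
  [[1,0.006,-0.15,0.035,0.4,0.015,0],[1,0.006,-0.152,0.03,0.4,0.015,0],[1,0.006,-0.152,0.024,0.4,0.015,0],[1,0.006,-0.153,0.019,0.4,0.015,0],[1,0.006,-0.154,0.013,0.4,0.015,0]],
])

```text
t: 27.35
ee_pos: [522.2, 7.5, 342.1]
orientation: [-0.057, 3.139, -0.104]
ft_force: [-0.4, 3.3, -1.0]
width: 13.4
grasp_force: 30.0
```

servo_tool([
  [[1,0.006,-0.154,0.008,0.4,0.015,0],[1,0.006,-0.154,0.003,0.4,0.015,0],[1,0.003,-0.077,0,0.2,0.007,0],[1,0.003,-0.04,0,0.1,0.004,0],[1,0.002,-0.04,0,0.1,0.004,0]],
])

```text
t: 27.77
ee_pos: [522.9, -11.1, 342.4]
orientation: [0.057, -3.138, -0.057]
ft_force: [-0.6, 4.3, 2.6]
width: 13.2
grasp_force: 30.0
```

```bash
python3 -c "
from h import *
tau()"
```

```text
t 27.77 phi 1.5 tilt 2.1 r 116.5 y 0.1 tau -0.454 Ft*r -0.511 Mg 0.058 Fr 2.5 Fy -0.4 M [-0.1   0.7  -0.01] w 13.2 gf 30 drum -5.0
```

servo_tool([
  [[1,0.002,-0.04,0,0.1,0.004,0],[1,0.002,-0.04,0,0.1,0.004,0]],
])

```text
t: 27.93
ee_pos: [523.0, -14.1, 342.3]
orientation: [0.058, -3.137, -0.085]
ft_force: [-0.8, 4.0, 2.4]
width: 13.5
grasp_force: 30.0
```

```bash
python3 -c "
from h import *
tau()"
```

```text
t 27.93 phi 2.5 tilt 3.1 r 116.5 y 0.1 tau -0.358 Ft*r -0.476 Mg 0.118 Fr 2.3 Fy -0.7 M [-0.03  0.71 -0.05] w 13.5 gf 30 drum -2.6
```

servo_tool([
  [[1,0.002,-0.04,0,0.1,0.004,0],[1,0.002,-0.04,0,0.1,0.004,0]],
])

```text
t: 28.1
ee_pos: [523.2, -17.4, 342.1]
orientation: [0.058, -3.135, -0.112]
ft_force: [0.2, 4.8, 0.9]
width: 13.5
grasp_force: 30.0
```

```bash
python3 -c "
from h import *
tau()"
```

```text
t 28.10 phi 3.6 tilt 4.1 r 116.4 y 0.1 tau -0.417 Ft*r -0.563 Mg 0.145 Fr 0.6 Fy 0.4 M [ 0.06  0.84 -0.06] w 13.5 gf 30 drum -2.4
```

servo_tool([
  [[1,0.002,-0.04,0,0.1,0.004,0],[1,0.002,-0.04,0,0.1,0.004,0]],
])

```text
t: 28.27
ee_pos: [523.3, -20.7, 341.8]
orientation: [0.058, -3.134, -0.14]
ft_force: [0.0, 6.3, -0.8]
width: 13.5
grasp_force: 30.0
```

```bash
python3 -c "
from h import *
tau()"
```

```text
t 28.27 phi 4.7 tilt 5.1 r 116.4 y 0.1 tau -0.735 Ft*r -0.726 Mg -0.009 Fr -1.3 Fy 0.2 M [ 0.17  0.88 -0.03] w 13.5 gf 30 drum -5.9
```

servo_tool([
  [[1,0.002,-0.04,0,0.1,0.004,0],[1,0.002,-0.04,0,0.1,0.004,0]],
])

```text
t: 28.43
ee_pos: [523.4, -23.8, 341.5]
orientation: [0.057, -3.132, -0.168]
ft_force: [1.1, 5.3, -3.3]
width: 13.3
grasp_force: 30.0
```

```bash
python3 -c "
from h import *
tau()"
```

```text
t 28.43 phi 5.7 tilt 6.1 r 116.4 y 0.0 tau -0.288 Ft*r -0.571 Mg 0.283 Fr -3.8 Fy 1.3 M [ 0.35  0.96 -0.07] w 13.3 gf 30 drum 1.6
```

servo_tool([
  [[1,0.002,-0.04,0,0.1,0.004,0],[1,0.002,-0.04,0,0.1,0.004,0]],
])

```text
t: 28.6
ee_pos: [523.5, -26.9, 341.2]
orientation: [0.057, -3.129, -0.195]
ft_force: [2.4, 6.9, -6.3]
width: 13.4
grasp_force: 30.0
```

```bash
python3 -c "
from h import *
tau()"
```

```text
t 28.60 phi 6.7 tilt 7.1 r 116.4 y 0.0 tau -0.617 Ft*r -0.703 Mg 0.087 Fr -7.1 Fy 2.7 M [ 0.53  0.92 -0.01] w 13.4 gf 30 drum -2.1
```

servo_tool([
  [[1,0.002,-0.04,0,0.1,0.004,0],[1,0.002,-0.04,0,0.1,0.004,0]],
])

```text
t: 28.77
ee_pos: [523.6, -30.1, 340.8]
orientation: [0.057, -3.127, -0.223]
ft_force: [4.7, 7.3, -9.6]
width: 13.7
grasp_force: 30.0
```

```bash
python3 -c "
from h import *
tau()"
```

```text
t 28.77 phi 7.7 tilt 8.2 r 116.4 y 0.0 tau -0.514 Ft*r -0.669 Mg 0.156 Fr -10.5 Fy 5.0 M [ 0.72  0.93 -0.14] w 13.7 gf 30 drum 0.4
```

servo_tool([
  [[1,0.002,-0.04,-0.003,0.1,0.004,0],[1,0.002,-0.04,-0.003,0.1,0.004,0]],
])

```text
t: 28.93
ee_pos: [523.7, -33.2, 340.3]
orientation: [0.057, -3.124, -0.251]
ft_force: [4.9, 8.4, -10.5]
width: 13.4
grasp_force: 30.0
```

```bash
python3 -c "
from h import *
tau()"
```

```text
t 28.93 phi 8.7 tilt 9.2 r 116.4 y -0.0 tau -0.669 Ft*r -0.760 Mg 0.091 Fr -11.7 Fy 5.2 M [ 0.85  0.98 -0.25] w 13.4 gf 30 drum -0.8
```

servo_tool([
  [[1,0.002,-0.04,-0.003,0.1,0.004,0],[1,0.002,-0.04,-0.003,0.1,0.004,0]],
])

```text
t: 29.1
ee_pos: [523.9, -36.3, 339.8]
orientation: [0.057, -3.121, -0.278]
ft_force: [4.7, 9.9, -12.2]
width: 13.3
grasp_force: 30.0
```

```bash
python3 -c "
from h import *
tau()"
```

```text
t 29.10 phi 9.8 tilt 10.2 r 116.4 y -0.0 tau -0.880 Ft*r -0.869 Mg -0.010 Fr -13.7 Fy 5.0 M [ 1.    1.01 -0.21] w 13.3 gf 30 drum -2.9
```

servo_tool([
  [[1,0.002,-0.04,-0.003,0.1,0.004,0],[1,0.002,-0.04,-0.003,0.1,0.004,0]],
])

```text
t: 29.27
ee_pos: [524.0, -39.4, 339.2]
orientation: [0.057, -3.118, -0.305]
ft_force: [6.5, 9.5, -15.6]
width: 13.7
grasp_force: 30.0
```

```bash
python3 -c "
from h import *
tau()"
```

```text
t 29.27 phi 10.8 tilt 11.2 r 116.4 y -0.0 tau -0.497 Ft*r -0.716 Mg 0.220 Fr -17.1 Fy 6.8 M [ 1.14  1.03 -0.26] w 13.7 gf 30 drum 3.6
```

servo_tool([
  [[1,0.01,-0.154,-0.03,0.4,0.015,0],[1,0.01,-0.152,-0.04,0.4,0.015,0],[1,0.006,-0.15,-0.04,0.4,0.015,0],[1,0.006,-0.15,-0.04,0.4,0.015,0],[1,0.006,-0.149,-0.045,0.4,0.015,0]],
])

```text
t: 29.68
ee_pos: [525.1, -69.2, 330.5]
orientation: [0.056, -3.074, -0.579]
ft_force: [7.3, 14.0, -23.0]
width: 13.7
grasp_force: 30.0
```

servo_tool([
  [[1,0.005,-0.147,-0.05,0.4,0.015,0],[1,0.005,-0.145,-0.055,0.4,0.015,0],[1,-0.005,0.145,0.055,-0.4,-0.015,0],[1,-0.005,0.147,0.05,-0.4,-0.015,0],[1,-0.006,0.149,0.045,-0.4,-0.015,0]],
])

```text
t: 30.1
ee_pos: [525.0, -63.5, 332.6]
orientation: [0.054, -3.085, -0.52]
ft_force: [5.3, 9.3, -14.9]
width: 13.2
grasp_force: 30.0
```

servo_tool([
  [[1,-0.006,0.15,0.04,-0.4,-0.015,0],[1,-0.006,0.151,0.035,-0.4,-0.015,0],[1,-0.006,0.152,0.03,-0.4,-0.015,0],[1,-0.006,0.153,0.025,-0.4,-0.015,0],[1,-0.006,0.153,0.02,-0.4,-0.015,0]],
])

```text
t: 30.52
ee_pos: [523.9, -33.8, 340.1]
orientation: [0.057, -3.124, -0.245]
ft_force: [0.7, 1.4, -5.0]
width: 13.9
grasp_force: 30.0
```

servo_tool([
  [[1,-0.006,0.154,0.014,-0.4,-0.015,0],[1,-0.006,0.154,0.009,-0.4,-0.015,0],[1,-0.006,0.154,0.004,-0.4,-0.015,0],[1,-0.003,0.077,0,-0.2,-0.007,0],[1,-0.002,0.04,0,-0.1,-0.004,0]],
])

```text
t: 30.93
ee_pos: [523.1, -10.6, 342.4]
orientation: [0.059, -3.137, -0.041]
ft_force: [-4.0, -0.6, 4.3]
width: 13.1
grasp_force: 30.1
```

```bash
python3 -c "
from h import *
tau()"
```

```text
t 30.93 phi 1.6 tilt 1.5 r 116.5 y 0.2 tau 0.579 Ft*r 0.038 Mg 0.542 Fr 4.4 Fy -4.1 M [-0.54  0.48  0.01] w 13.1 gf 30 drum 9.9
```

servo_tool([
  [[1,-0.002,0.04,0,-0.1,-0.004,0],[1,-0.002,0.04,0,-0.1,-0.004,0]],
])

```text
t: 31.1
ee_pos: [523.0, -7.9, 342.5]
orientation: [0.057, -3.137, -0.014]
ft_force: [-4.4, 0.0, 5.2]
width: 13.2
grasp_force: 30.1
```

```bash
python3 -c "
from h import *
tau()"
```

```text
t 31.10 phi 0.7 tilt 0.5 r 116.5 y 0.2 tau 0.528 Ft*r -0.031 Mg 0.559 Fr 5.2 Fy -4.4 M [-0.7   0.59 -0.05] w 13.2 gf 30 drum 8.3
```

servo_tool([
  [[1,-0.002,0.04,0,-0.1,-0.004,0],[1,-0.002,0.04,0,-0.1,-0.004,0]],
])

```text
t: 31.27
ee_pos: [522.8, -4.8, 342.5]
orientation: [0.056, -3.138, 0.013]
ft_force: [-3.8, 0.1, 5.0]
width: 13.3
grasp_force: 30.1
```

```bash
python3 -c "
from h import *
tau()"
```

```text
t 31.27 phi -0.2 tilt -0.5 r 116.5 y 0.2 tau 0.450 Ft*r -0.027 Mg 0.477 Fr 5.0 Fy -3.8 M [-0.61  0.51 -0.  ] w 13.3 gf 30 drum 6.2
```

servo_tool([
  [[1,-0.002,0.04,-0.001,-0.1,-0.004,0],[1,-0.002,0.04,-0.001,-0.1,-0.004,0]],
])

```text
t: 31.43
ee_pos: [522.7, -1.6, 342.5]
orientation: [0.056, -3.138, 0.041]
ft_force: [-4.2, 0.2, 5.7]
width: 13.8
grasp_force: 30.1
```

```bash
python3 -c "
from h import *
tau()"
```

```text
t 31.43 phi -1.3 tilt -1.5 r 116.5 y 0.2 tau 0.384 Ft*r -0.028 Mg 0.413 Fr 5.8 Fy -4.2 M [-0.68  0.46 -0.09] w 13.8 gf 30 drum 4.2
```

servo_tool([
  [[1,-0.002,0.04,-0.002,-0.1,-0.004,0],[1,-0.002,0.04,-0.002,-0.1,-0.004,0]],
])

```text
t: 31.6
ee_pos: [522.6, 1.6, 342.4]
orientation: [0.056, -3.138, 0.068]
ft_force: [-5.1, -0.4, 6.0]
width: 13.5
grasp_force: 30.1
```

```bash
python3 -c "
from h import *
tau()"
```

```text
t 31.60 phi -2.3 tilt -2.5 r 116.5 y 0.2 tau 0.538 Ft*r 0.049 Mg 0.489 Fr 6.0 Fy -5.1 M [-0.7   0.44 -0.09] w 13.5 gf 30 drum 5.4
```

servo_tool([
  [[1,-0.002,0.04,-0.003,-0.1,-0.004,0],[1,-0.002,0.04,-0.003,-0.1,-0.004,0]],
])

```text
t: 31.77
ee_pos: [522.5, 4.7, 342.2]
orientation: [0.056, -3.138, 0.096]
ft_force: [-3.9, -0.4, 7.1]
width: 13.3
grasp_force: 30.1
```

```bash
python3 -c "
from h import *
tau()"
```

```text
t 31.77 phi -3.4 tilt -3.5 r 116.5 y 0.2 tau 0.555 Ft*r 0.083 Mg 0.472 Fr 7.1 Fy -3.9 M [-0.74  0.39 -0.09] w 13.3 gf 30 drum 4.6
```

servo_tool([
  [[1,-0.002,0.04,-0.003,-0.1,-0.004,0],[1,-0.002,0.04,-0.004,-0.1,-0.004,0]],
])

```text
t: 31.93
ee_pos: [522.4, 7.9, 342.0]
orientation: [0.056, -3.137, 0.123]
ft_force: [-5.1, -1.6, 7.6]
width: 13.9
grasp_force: 30.1
```

```bash
python3 -c "
from h import *
tau()"
```

```text
t 31.93 phi -4.4 tilt -4.5 r 116.6 y 0.2 tau 0.845 Ft*r 0.235 Mg 0.610 Fr 7.5 Fy -5.2 M [-0.76  0.34 -0.08] w 13.9 gf 30 drum 7.7
```

servo_tool([
  [[1,-0.002,0.04,-0.004,-0.1,-0.004,0],[1,-0.002,0.04,-0.005,-0.1,-0.004,0]],
])

```text
t: 32.1
ee_pos: [522.2, 11.1, 341.8]
orientation: [0.056, -3.137, 0.151]
ft_force: [-4.6, -0.4, 7.4]
width: 13.4
grasp_force: 30.1
```

```bash
python3 -c "
from h import *
tau()"
```

```text
t 32.10 phi -5.4 tilt -5.5 r 116.6 y 0.2 tau 0.475 Ft*r 0.114 Mg 0.362 Fr 7.3 Fy -4.6 M [-0.83  0.26 -0.1 ] w 13.4 gf 30 drum 1.4
```

servo_tool([
  [[1,-0.002,0.04,-0.005,-0.1,-0.004,0],[1,-0.002,0.04,-0.005,-0.1,-0.004,0]],
])

```text
t: 32.27
ee_pos: [522.1, 14.2, 341.4]
orientation: [0.056, -3.136, 0.179]
ft_force: [-6.0, 0.0, 8.6]
width: 13.3
grasp_force: 30.1
```

```bash
python3 -c "
from h import *
tau()"
```

```text
t 32.27 phi -6.5 tilt -6.5 r 116.6 y 0.2 tau 0.388 Ft*r 0.086 Mg 0.302 Fr 8.5 Fy -6.0 M [-0.84  0.25 -0.12] w 13.3 gf 30 drum -0.9
```

servo_tool([
  [[1,-0.002,0.04,-0.005,-0.1,-0.004,0],[1,-0.002,0.04,-0.005,-0.1,-0.004,0]],
])

```text
t: 32.43
ee_pos: [521.9, 17.4, 341.1]
orientation: [-0.056, 3.134, -0.206]
ft_force: [-4.8, -0.6, 7.3]
width: 13.2
grasp_force: 30.1
```

```bash
python3 -c "
from h import *
tau()"
```

```text
t 32.43 phi -7.5 tilt -7.5 r 116.6 y 0.2 tau 0.454 Ft*r 0.160 Mg 0.295 Fr 7.2 Fy -4.8 M [-0.72  0.15 -0.13] w 13.2 gf 30 drum -1.0
```

```bash
cat >> fit.py <<'E'
P+=[(117,x) for x in(-.454,-.358,-.417,-.735)]+[(118.5,x) for x in(-.288,-.617,-.514,-.669,-.88,-.497)]
N+=[(128,x) for x in(.579,.528,.45)]+[(124.5,x) for x in(.384,.538,.555,.845)]+[(120,x) for x in(.475,.388,.454)]
a=[(*x,1) for x in P]; b=[(*x,-1) for x in N]
print('more'); fit(a+b); fit(a+b+e)
# with drag 0.6 and A 0.44 fixed
from scipy.optimize import least_squares
D=np.array(a+b+e)
for A in(.37,.44,.51):
    r=least_squares(lambda p:A*np.sin(np.radians(D[:,0])+p[0])-p[1]*D[:,2]-D[:,1],[1,.6]); print(A,180-np.degrees(r.x[0]),r.x[1],r.cost)
E
python3 fit.py
```

```text
A 0.317 drag 0.529 down at 124.5 sd 0.128 ang sd 8.2
A 0.366 drag 0.556 down at 121.8 sd 0.132 ang sd 6.6
A 0.378 drag 0.56 down at 127.7 sd 0.125 ang sd 13.0
A 0.179 drag 0.678 down at 59.0 sd 0.109 ang sd 30.3
more
A 0.318 drag 0.537 down at 121.7 sd 0.141 ang sd 8.1
A 0.358 drag 0.553 down at 120.5 sd 0.142 ang sd 6.7
0.37 120.59612899304855 0.5541536093763264 0.4713451149258812
0.44 121.23172048364961 0.5638299429180771 0.49334672799682855
0.51 121.71301411817623 0.5735111814303167 0.5482322454107287
```

servo_tool([
  [[1,0.004,-0.077,0,0.2,0.007,0],[1,0.004,-0.077,0,0.2,0.007,0],[1,0.004,-0.077,0,0.2,0.007,0],[1,0,0,0,0,0,0],[1,0,0,0,0,0,0]],
])

```text
t: 32.85
ee_pos: [522.3, 8.1, 342.0]
orientation: [0.055, -3.138, 0.122]
ft_force: [-8.6, 1.3, 15.6]
width: 13.1
grasp_force: 30.1
```

servo_tool([
  [[1,0,0,0,0,0,0],[1,0,0,0,0,0,0],[1,0,0,0,0,0,0],[1,0,0,0,0,0,0],[1,0,0,0,0,0,0]],
])

```text
t: 33.27
ee_pos: [522.3, 8.3, 341.9]
orientation: [0.056, -3.138, 0.123]
ft_force: [-8.8, 0.1, 15.2]
width: 13.2
grasp_force: 30.1
```

Run:
```python
from h import *
tau()
im=vision.get_image('scene')[60:220,100:310,::-1]
cv2.imwrite('pics/s5.png',cv2.resize(im,None,fx=3.7,fy=3.7,interpolation=2))
```

```text
t 33.27 phi -4.6 tilt -4.5 r 116.5 y 0.2 tau 0.426 Ft*r 0.086 Mg 0.339 Fr 15.2 Fy -8.7 M [-1.37  0.27 -0.1 ] w 13.2 gf 30 drum 1.5
```

View pics/s5.png

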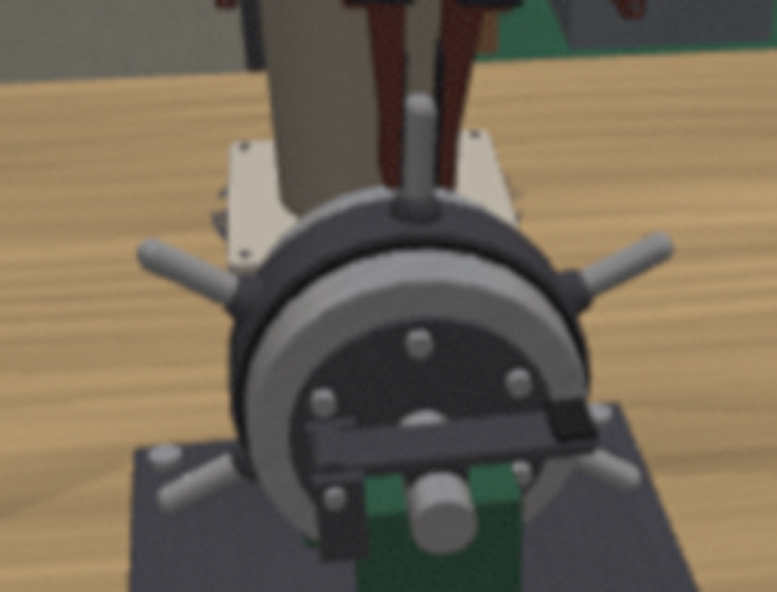

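Run:
```python
from h import *
S=np.array([Sx,Sy,[0,0,1]])
def b(u,v):
    q=S@(onplane('scene',(u/3.7+100,v/3.7+60),Cc+50*Sy,Sy)-Cc); return np.degrees(np.arctan2(q[0],q[2])).round(1),np.hypot(q[0],q[2]).round(1)
print('now',b(323,402),b(419,343),b(518,382),'peg',tip((420/3.7+100,103/3.7+60)))
print('s3(-22.6)',b(350,370),b(464,347)); print('s4(-26)',b(357,366),b(471,349))
```

```text
now (np.float64(61.9), np.float64(45.8)) (np.float64(-1.3), np.float64(46.1)) (np.float64(-62.2), np.float64(48.4)) peg (np.float64(-4.8), np.float64(129.7))
s3(-22.6) (np.float64(38.0), np.float64(45.7)) (np.float64(-25.1), np.float64(46.7))
s4(-26) (np.float64(33.7), np.float64(45.3)) (np.float64(-29.0), np.float64(46.9))
```

The final view shows the pad down at (570,420), the peg at −4.8° between the fingers and the bolts at about +0.5°. That puts the drum at about 120.5°, against a fitted balance of about 121.5°. I am handing it in.

```bash
python3 -c "
from workcell import close_job
print(close_job())"
```

```text
the job is handed in; nothing more can be done
None
```

The job is handed in at about 33 s, with no verdict shown: the keeper is down and a peg is still gripped at 30 N, with the drum at about 120.5°, where I estimate the heavy side hangs straight down (fit 121.5°, uncertain by about 7–8°, against the 20° limit).

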